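# Drop a spent adhesive tube through a self-closing waste flap

## Robot

A 6-joint arm with a two-finger parallel gripper is mounted at the origin on the work surface; the furniture and walls round the work are solid. World frame = base frame: x ahead of the robot, y to its left, z up, the work surface at z = 0. Lengths are in m, angles in rad, forces in N, time in s.
With the tool pointing down it reaches from about 0.225 to 0.875 m from the base axis. Payload 3.4 kg.
Tool frame: the origin (TCP) lies between the finger pads; the fingertips stand 8 mm ahead of it and the grasp point (between the pads) lies 11 mm behind it (nose_length is the distance from the TCP to the fingertips, in m); z points along the fingers, x is the direction in which the jaws open and shut, and the axes are right-handed (so a half turn about z gives the same grasp; the last joint's range is limited). The gripper opens to 85 mm and grips with 20 to 120 N. Pads are 22 mm wide; open, the fingers measure 114 mm over their backs; the gripper's body (76 mm by 85 mm) begins 54 mm behind the grasp point. The pads swing forward as they close: fully open they stand 13 mm farther back than shut.
Start: joints at [-1.461, 0.276, 1.505, -0, 1.361, -0.121], TCP at [0.132, -0.56, 0.239] pointing down, gripper open.
Joint ranges: [-2.89, 2.89], [-0.75, 2.08], [0.22, 2.7], [-1.18, 4.32], [0.11, 2.71], [-2.7, 2.7]. Speed limits (rad/s): [2.57, 2.57, 3.14, 3.14, 3.14, 3.14].

## Interface

Orientations are given as a unit quaternion [w, x, y, z].
In Python, from rig import get_state, get_image, sign_off, masks_of, nose_length gives the robot as it stands.
- The arm moves only by the tool play_rows, never from a script. Its argument "series" is a list of rows, each an object of numbers: "fingers": the closure, from -1 (fully open) to 1 (shut); "dx", "dy", "dz": the shift along the world's x, y, z in mm; "turn": the turn about the world's z in rad. A call has 1 to 20 rows; each row shifts and turns the pose as measured when the row begins; what a row does not reach is not made up. A row lasts 1/12 s, in which the tool goes at most 41.7 mm and 7.16 degrees, less where a joint would pass 70% of its speed; a pose out of reach is approached as far as the arm can. A call with a gripper value outside its range is refused whole. The fingers move at their own pace and stop on an object; "squeeze" is the grip in N (left out, the last holds). Time passes only in rows, so rows that do not move let the fingers close. It gives the time, the measured TCP pose, the force and the opening at its end, in the units of the state.
- get_state(): the state, without advancing time (a new reading comes with each control period).
- get_image(name): name is "side" or "top" or "wrist"; returns a dict with "pixels" (420x560x3 uint8, red, green, blue), "vfov" (degrees; the focal length in pixels is half the picture's height over the tangent of half this angle, whatever the lens; pixels are square), "cx", "cy" (the principal point, pixels), "dist" ([k1, k2, p1, p2, k3] as OpenCV has them; the pictures are not rectified), "rvec" (rotation vector, rad) and "tvec" (3), from world to camera coordinates, as OpenCV has them; the wrist camera has in their place "hand_eye" (4x4, takes a point from camera to tool coordinates, whose origin is the TCP and whose axes are the tool frame's). Camera axes: x right, y down, z forward; pixel columns grow to the right and rows downward; lengths in m; the calibration is good to about 2 mm. A picture is of the moment at which its call begins: read the wrist's pose just before it. There is no depth.
- sign_off(): hands the job in, once; it reports no verdict.
Trained networks look in a picture, given as the dict that the camera call returned (one of the last four; its "shot" number tells which), for a name from the list of things; names that differ only in an ending like _2 or _b are one class to them, and where a whole thing is asked for, a point or a joint stands for the part that bears it (a point fixed in the world has none). Each returns a list of dicts, best first, with "p" (0 to 1); they miss things now and then, are a little off and sometimes report something else, mostly with a low value. They report only what shows in the picture. A call takes as long as a camera call. They do not tell look-alikes from the thing itself.
- masks_of(picture, label): "region" (420x560 bool, what is visible of it) and "xy" ([column, row] in pixels, amid what is visible of it).
The state is a dict: "clock": time; "qpos": joint angles; "qd": joint speeds; "effort": joint torques, N m; "position": TCP position; "ee_rot": TCP orientation; "contact_force": force on the tool from outside, world axes, zero at the start; "moment": the same for the moment, N m; "width": finger opening in m.
Only numpy, scipy, OpenCV 4.12 (cv2) and the standard library are available. Lean on these libraries where they do the work, as an engineer would, in place of code of your own. Each camera call takes 0.05 s, during which the arm holds its last target. There are 200 camera calls.

## Task

Throw the spent adhesive tube away: lay it on the closed flap of the waste bin, under the canopy, and let go of it. Then swing the bin's side lever over and hold it until the tube has slid down into the bin, and ease the lever back all the way so that the flap comes shut gently against your hand instead of slamming. Leave the other loose things on the bench where they are.

Things in the scene. Friction and masses are not known exactly. Their poses are not given: they have to be found in the camera images.
- tube_center (a point): Centre (11.5 mm above the underside) of the spent adhesive tube: loose, rigid, white, tapered, lying flat on the bench right of the bin, in one of two places (a pen lies in the other). 104 mm long (x axis, cap at +x), up to 28 mm wide (y), 23 mm high, about 30 g. Its x axis points away from the robot within about 25 degrees.
- waste_bin: Fixed grey metal bin, sprung steel flap in its top. Origin: on the bench under its middle; x to its back (away from the robot within 15 degrees), y to its left. 210 mm deep (x -110 to 100), 170 wide. Shut flap: level at z = 150 mm, x -89 (hinge, front) to +39 (free edge), y +-74; side rails 7 mm higher, none in front. Hollow, inner floor at z = 8.
- flap_rest (a point): Point on the shut flap's top (z = 150 mm), 65 mm behind the hinge: the tube's centre belongs 11.5 mm above it, within 12 mm forward or back, the tube lengthwise along the bin's x. Axes as the bin's. The roof above reaches 22 mm nearer the robot, so a tool pointing straight down strikes it: lean the tool back towards the robot 30 to 40 degrees, fingers forward and down.
- canopy_edge (a point): Middle of the front edge (underside) of the fixed canopy roof, 125 mm above the flap. The 4 mm roof runs from here 101 mm back, 85 mm to either side; below it a back plate 95 mm behind this edge, and cheeks at y = +-80 that start 52 mm behind it; open in front and at the front sides. Axes as the bin's.
- flap (a joint): Flap hinge, rad: 0 shut (at its stop), up to 1.0 (stop) as the rear edge swings down into the bin. Hinge line: along the bin's y at x = -90, z = 150 mm. A spring always drives it shut: 0.25 N m when shut, 0.5 at 1.0 rad (2 to 4.5 N at the knob). It bears the tube when shut. Let go, it slams. Slippery: from about 0.5 rad the tube slides off rearwards, surely at 0.9.
- knob (a point): Ball knob of the lever fixed to the flap's axle, right (-y) of the bin: 8 mm steel rod with a black knob, 24 mm diameter, on top. This point: knob centre; shut: x -101.5, y -140, z 264 mm in the bin's frame, 115 mm from the hinge line, about which it swings away from the robot as the flap opens (at 1.0 rad: x 0, z 221). The knob is 43 mm clear of the bin's side; nothing above it.
- pen: Loose black pen lying on the bench, 149 mm long (x), 11 mm thick; bystander. Origin: centre of its underside.
- tape: Loose roll of tape lying flat, 67 mm diameter, 19 mm high; bystander. Origin: centre of its underside.
- small_bottle: Loose small stoppered glass bottle, 38 mm diameter, 70 mm high; bystander. Origin: centre of its underside.
- capped_jar: Loose specimen jar with a ribbed cap, 54 mm diameter, 104 mm high; bystander. Origin: centre of its underside.
There are look-alikes about, which are no part of the job. Of the things that look like the part that bears tube_center, take the one that is farthest to the robot's left at the start.

How it is judged:
By the outcome, as a careful person would: the job done as asked, in the order asked, and still so for the second after the job is handed in, with the robot touching nothing.
It also fails if it takes over 69 s, if anything falls off the work surface, if the arm or the gripper's body presses on something with over 40 N, if the wrist force passes 120 N, or if a joint passes its speed limit or range.

## Working session

There is one attempt and no reset: what is moved stays moved. The work goes in short steps, Python scripts to look and compute and a tool call to move; the robot and the scene stay as the last step left them, time stands still between calls to the robot, and variables do not carry over. Pictures are saved under pics/ and viewed, about 8 in all and at most 12, crops included, and the job is handed in when it is done.

Besides the shell and the picture viewer there is one more tool, called after "Emit:" as name([rows], argument=value, ...), one row to a line, values as JSON. play_rows: Moves the arm, as the interface text tells. Its arguments: {"type":"object","properties":{"series":{"type":"array"},"squeeze":{"type":"number"}},"required":["series"]}

```bash
ls; mkdir -p pics
cat > h.py <<'E'
import numpy as np, cv2
from rig import *
from scipy.spatial.transform import Rotation as R
def cam(p):
    f=p["pixels"].shape[0]/2/np.tan(np.radians(p["vfov"])/2)
    K=np.array([[f,0,p["cx"]],[0,f,p["cy"]],[0,0,1.]]); d=np.array(p["dist"],float)
    if "rvec" in p:
        Rm=cv2.Rodrigues(np.array(p["rvec"],float))[0]; t=np.array(p["tvec"],float).ravel()
    else:
        s=p["st"]; q=s["ee_rot"]; T=np.eye(4); T[:3,:3]=R.from_quat([q[1],q[2],q[3],q[0]]).as_matrix(); T[:3,3]=s["position"]
        M=np.linalg.inv(T@np.array(p["hand_eye"])); Rm=M[:3,:3]; t=M[:3,3]
    return K,d,Rm,t
def shot(n):
    s=get_state(); p=get_image(n); p["st"]=s; return p
def ray(p,uv):
    K,d,Rm,t=cam(p); x=cv2.undistortPoints(np.array(uv,float).reshape(-1,1,2),K,d).reshape(-1,2)
    return -Rm.T@t,(np.c_[x,np.ones(len(x))])@Rm
def onz(p,uv,z):
    o,r=ray(p,uv); return o+r*((z-o[2])/r[:,2])[:,None]
def proj(p,X):
    K,d,Rm,t=cam(p); return cv2.projectPoints(np.array(X,float).reshape(-1,1,3),cv2.Rodrigues(Rm)[0],t,K,d)[0].reshape(-1,2)
def tri(ps,uvs):
    A=np.zeros((3,3));b=np.zeros(3)
    for p,uv in zip(ps,uvs):
        o,r=ray(p,[uv]); r=r[0]/np.linalg.norm(r[0]); P=np.eye(3)-np.outer(r,r);A+=P;b+=P@o
    return np.linalg.solve(A,b)
def save(p,n,box=None,sc=1):
    im=p["pixels"][...,::-1]
    if box: im=im[box[1]:box[3],box[0]:box[2]]
    cv2.imwrite(n,cv2.resize(im,None,fx=sc,fy=sc,interpolation=cv2.INTER_CUBIC))
E
python3 - <<'E'
from h import *
s=get_state();print(s["ee_rot"],s["position"],nose_length if not callable(nose_length) else nose_length())
t=shot("top");d=shot("side")
for p,n in((t,"top"),(d,"side")):
    save(p,f"pics/{n}0.png")
    for l in("tube_center","pen","waste_bin","flap","knob"):
        for m in masks_of(p,l)[:4]: print(n,l,round(m["p"],2),np.round(m["xy"]),m["region"].sum(), onz(p,[m["xy"]],.0115)[0].round(3))
w=shot("wrist");save(w,"pics/w0.png");print(np.round(w["hand_eye"],3))
for l in("tube_center","pen"):
    for m in masks_of(w,l)[:4]: print("w",l,round(m["p"],2),np.round(m["xy"]),m["region"].sum(), onz(w,[m["xy"]],.0115)[0].round(3))
E
```

```text
pics
[-6.58379068e-04  7.83830040e-01 -6.20974731e-01 -6.47282212e-04] [ 0.13148054 -0.55923145  0.23842159] 0.008
top tube_center 0.7 [348. 222.] 175 [ 0.47  -0.373  0.012]
top tube_center 0.62 [423. 251.] 146 [ 0.367 -0.637  0.012]
top tube_center 0.54 [377. 262.] 172 [ 0.324 -0.47   0.012]
top waste_bin 0.89 [176. 198.] 4391 [0.561 0.266 0.012]
top flap 0.73 [178. 211.] 1113 [0.511 0.256 0.012]
top knob 0.66 [177. 216.] 1029 [0.493 0.258 0.012]
side tube_center 0.61 [308. 210.] 131 [ 0.46  -0.362  0.012]
side tube_center 0.61 [345. 202.] 146 [ 0.339 -0.462  0.012]
side tube_center 0.49 [351. 172.] 82 [ 0.365 -0.669  0.012]
side pen 0.64 [277. 233.] 4 [ 0.526 -0.203  0.012]
side waste_bin 0.98 [214. 309.] 8719 [0.583 0.166 0.012]
side flap 0.55 [224. 303.] 2401 [0.563 0.137 0.012]
side knob 0.91 [224. 303.] 2298 [0.563 0.135 0.012]
[[ 1.     0.001  0.    -0.001]
 [-0.001  0.957  0.29  -0.074]
 [ 0.    -0.29   0.957 -0.134]
 [ 0.     0.     0.     1.   ]]
w tube_center 0.83 [416.   5.] 306 [ 0.329 -0.645  0.012]
w tube_center 0.73 [250.   5.] 378 [ 0.291 -0.491  0.012]
```

View pics/top0.png

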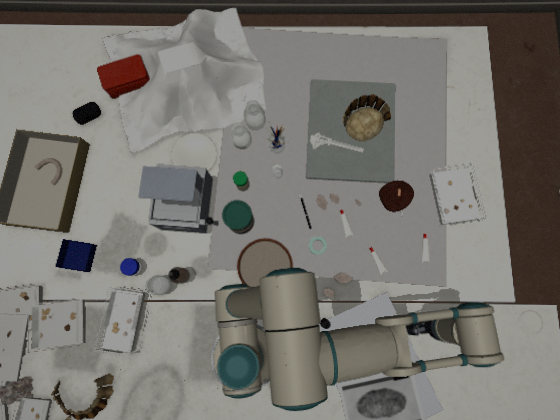

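View pics/side0.png

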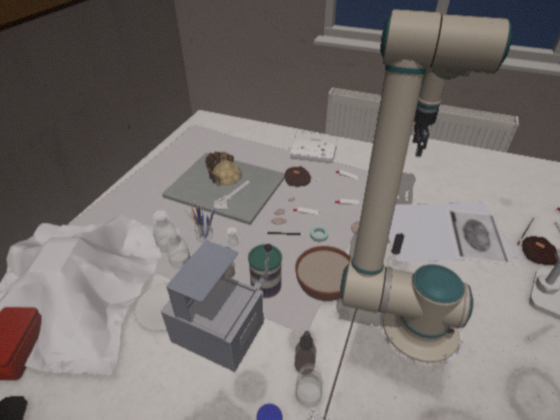

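Emit:
play_rows([
  {"dx": 30,"dy": 16,"fingers": -1},
  {"dx": 30,"dy": 16},
  {"dx": 30,"dy": 16},
  {"dx": 30,"dy": 16},
  {"dx": 30,"dy": 16},
  {"dx": 30,"dy": 16},
  {"dx": 30,"dy": 16},
  {"dx": 30,"dy": 16},
  {"dx": 30,"dy": 16},
  {"dx": 30,"dy": 16},
  {"dx": 30,"dy": 16},
  {"dx": 10,"dy": 10},
  {"dx": 0},
])

```text
invalid input at $.series[0]: expected keys fingers, dx, dy, dz, turn
```

Run:
```python
from h import *
w=shot("wrist");save(w,"pics/w1.png");s=w["st"];print(s["position"],s["qpos"],s["clock"])
for l in("tube_center","pen"):
    for m in masks_of(w,l)[:3]:
        ys,xs=np.nonzero(m["region"]);P=onz(w,np.c_[xs,ys],.0115)[:,:2]
        r=cv2.minAreaRect((P*1e3).astype(np.float32));e=np.linalg.eigh(np.cov(P.T))[1][:,1];e*=np.sign(e[0])
        print(l,round(m["p"],2),np.round(m["xy"]),len(xs),np.round(r[0]),np.round(r[1]),r[2],np.degrees(np.arctan2(e[1],e[0])))
```

```text
[ 0.1315528  -0.55977239  0.23934528] [-1.46097401e+00  2.75859001e-01  1.50491538e+00  2.37180966e-05
  1.36069541e+00 -1.20991463e-01] 0.75
tube_center 0.59 [250.   7.] 401 [ 290. -492.] [13. 29.] 13.014945030212402 -71.91350107727496
tube_center 0.51 [416.   4.] 296 [ 327. -643.] [11. 28.] 14.337690353393555 -82.2355960192126
```

View pics/w1.png

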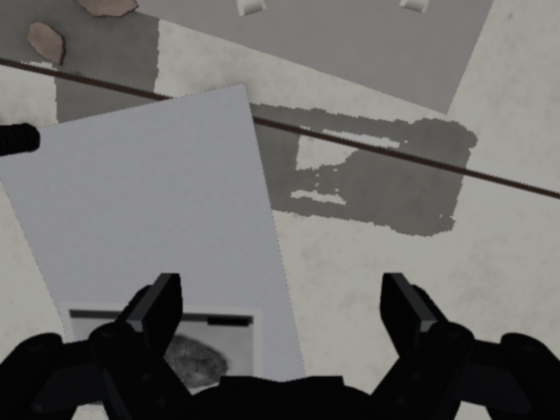

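Emit:
play_rows([
  {"dx": 30,"dy": 16,"dz": 0,"turn": 0,"fingers": -1},
  {"dx": 30,"dy": 16,"dz": 0,"turn": 0,"fingers": -1},
  {"dx": 30,"dy": 16,"dz": 0,"turn": 0,"fingers": -1},
  {"dx": 30,"dy": 16,"dz": 0,"turn": 0,"fingers": -1},
  {"dx": 30,"dy": 16,"dz": 0,"turn": 0,"fingers": -1},
  {"dx": 30,"dy": 16,"dz": 0,"turn": 0,"fingers": -1},
  {"dx": 30,"dy": 16,"dz": 0,"turn": 0,"fingers": -1},
  {"dx": 30,"dy": 16,"dz": 0,"turn": 0,"fingers": -1},
  {"dx": 30,"dy": 16,"dz": 0,"turn": 0,"fingers": -1},
  {"dx": 20,"dy": 16,"dz": 0,"turn": 0,"fingers": -1},
  {"dx": 0,"dy": 0,"dz": 0,"turn": 0,"fingers": -1},
])

```text
clock: 1.82
position: [0.4313, -0.3936, 0.2396]
ee_rot: [0.001, 0.781, -0.624, 0.002]
contact_force: [0.2, -0.5, 1.0]
width: 0.0851
```

```bash
cat > tube.py <<'E'
from h import *
import sys
w=shot("wrist");save(w,sys.argv[1]);s=w["st"];print(s["position"],s["qpos"],s["clock"])
for l in("tube_center","pen"):
    for m in masks_of(w,l)[:3]:
        ys,xs=np.nonzero(m["region"]);P=onz(w,np.c_[xs,ys],.0115)[:,:2]
        r=cv2.minAreaRect((P*1e3).astype(np.float32));e=np.linalg.eigh(np.cov(P.T))[1][:,1];e*=np.sign(e[0])
        print(l,round(m["p"],2),np.round(m["xy"]),len(xs),np.round(r[0]),np.round(r[1]),r[2],np.degrees(np.arctan2(e[1],e[0])))
E
python3 tube.py pics/w2.png
```

```text
[ 0.43132821 -0.39361891  0.23956279] [-8.58007054e-01  2.87435976e-01  1.48773098e+00 -1.39993872e-03
  1.36289224e+00  4.90593278e-01] 1.8167
tube_center 0.89 [261. 143.] 2016 [ 471. -358.] [101.  26.] 16.877586364746094 16.78386875738718
tube_center 0.89 [324. 275.] 1439 [ 339. -468.] [100.  27.] 27.11500358581543 27.762785746606337
tube_center 0.63 [474. 268.] 1626 [ 382. -642.] [ 30. 101.] 85.4576187133789 -3.8117537083308575
pen 0.89 [124.  68.] 1521 [ 504. -215.] [134.  13.] 15.213227272033691 15.237415319275568
```

View pics/w2.png

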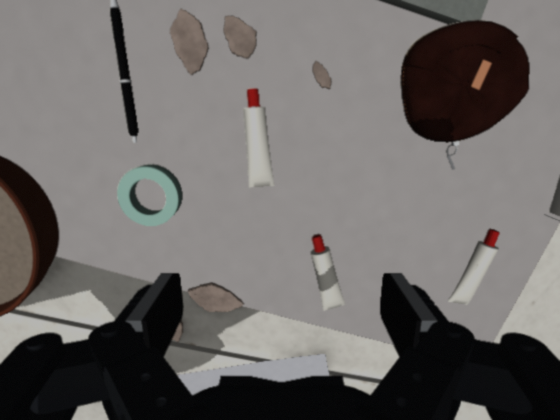

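Emit:
play_rows([
  {"dx": 1,"dy": 2,"dz": -5,"turn": 0.122,"fingers": -1},
  {"dx": 1,"dy": 2,"dz": -5,"turn": 0.122,"fingers": -1},
  {"dx": 1,"dy": 2,"dz": -5,"turn": 0.122,"fingers": -1},
  {"dx": 1,"dy": 2,"dz": -5,"turn": 0.122,"fingers": -1},
  {"dx": 1,"dy": 2,"dz": -5,"turn": 0.122,"fingers": -1},
  {"dx": 1,"dy": 2,"dz": -5,"turn": 0.122,"fingers": -1},
  {"dx": 1,"dy": 2,"dz": -5,"turn": 0.122,"fingers": -1},
  {"dx": 1,"dy": 2,"dz": -5,"turn": 0.122,"fingers": -1},
  {"dx": 0,"dy": 2,"dz": -5,"turn": 0.122,"fingers": -1},
  {"dx": 0,"dy": 2,"dz": -5,"turn": 0.122,"fingers": -1},
  {"dx": 0,"dy": 2,"dz": -5,"turn": 0.122,"fingers": -1},
  {"dx": 0,"dy": 2,"dz": -5,"turn": 0.122,"fingers": -1},
  {"dx": 0,"dy": 2,"dz": -5,"turn": 0.122,"fingers": -1},
  {"dx": 0,"dy": 0,"dz": -5,"turn": 0.122,"fingers": -1},
  {"dx": 0,"dy": 0,"dz": -5,"turn": 0.122,"fingers": -1},
  {"dx": 0,"dy": 0,"dz": -5,"turn": 0.122,"fingers": -1},
  {"dx": 0,"dy": 0,"dz": -5,"turn": 0.122,"fingers": -1},
  {"dx": 0,"dy": 0,"dz": -5,"turn": 0.122,"fingers": -1},
  {"dx": 0,"dy": 0,"dz": -5,"turn": 0.122,"fingers": -1},
  {"dx": 0,"dy": 0,"dz": -5,"turn": 0.122,"fingers": -1},
])

```text
clock: 3.63
position: [0.4041, -0.3965, 0.138]
ee_rot: [0.005, 0.84, 0.543, 0.003]
contact_force: [0.7, -0.0, 0.0]
width: 0.0853
```

Emit:
play_rows([
  {"dx": 0,"dy": 0,"dz": 0,"turn": 0.12,"fingers": -1},
  {"dx": 0,"dy": 0,"dz": 0,"turn": 0.12,"fingers": -1},
  {"dx": 0,"dy": 0,"dz": 0,"turn": 0.12,"fingers": -1},
  {"dx": 0,"dy": 0,"dz": 0,"turn": 0.12,"fingers": -1},
  {"dx": 0,"dy": 0,"dz": 0,"turn": 0.12,"fingers": -1},
  {"dx": 0,"dy": 0,"dz": 0,"turn": 0.1,"fingers": -1},
  {"dx": 0,"dy": 0,"dz": 0,"turn": 0,"fingers": -1},
])

```text
clock: 4.22
position: [0.4036, -0.395, 0.1363]
ee_rot: [-0.001, 0.607, 0.794, -0.013]
contact_force: [0.8, 0.3, -0.1]
width: 0.0853
```

```bash
python3 tube.py pics/w3.png; python3 -c "
from h import *
s=get_state();print(np.degrees(2*np.arctan2(s['ee_rot'][2],s['ee_rot'][1])),s['ee_rot'])"
```

```text
[ 0.40363019 -0.39504113  0.13631667] [-0.88111739  0.3359664   1.68782256 -0.02933607  1.11296321 -2.70398429] 4.2167
tube_center 0.79 [207.  88.] 4538 [ 335. -468.] [102.  27.] 26.647912979125977 26.70790364743915
tube_center 0.56 [305. 284.] 3168 [ 469. -359.] [110.  26.] 16.954933166503906 17.06412094482532
tube_center 0.56 [ 0. 43.] 109 [ 337. -625.] [18.  5.] 4.326886177062988 -3.6366627166238294
pen 0.6 [467. 242.] 4735 [ 385. -256.] [76. 68.] 67.42484283447266 72.92691452902265
pen 0.54 [448. 309.] 233 [ 450. -231.] [25. 10.] 23.801937103271484 26.82067460767334
105.08763053013908 [-5.34827066e-04  6.08095362e-01  7.93741374e-01 -1.39418806e-02]
```

Emit:
play_rows([
  {"dx": 12,"dy": 9,"dz": 0,"turn": -0.05,"fingers": -1},
  {"dx": 12,"dy": 9,"dz": 0,"turn": 0,"fingers": -1},
  {"dx": 12,"dy": 9,"dz": 0,"turn": 0,"fingers": -1},
  {"dx": 0,"dy": 0,"dz": -20,"turn": 0,"fingers": -1},
  {"dx": 0,"dy": 0,"dz": -20,"turn": 0,"fingers": -1},
  {"dx": 0,"dy": 0,"dz": -20,"turn": 0,"fingers": -1},
  {"dx": 0,"dy": 0,"dz": 0,"turn": 0,"fingers": -1},
])

```text
clock: 4.95
position: [0.4353, -0.3755, 0.0773]
ee_rot: [0.002, 0.634, 0.773, -0.015]
contact_force: [-0.9, 0.1, -0.6]
width: 0.0856
```

```bash
python3 tube.py pics/w4.png; python3 -c "
from h import *
s=get_state();print(np.degrees(2*np.arctan2(s['ee_rot'][2],s['ee_rot'][1])),s['ee_rot'],s['qpos'][5])"
```

```text
[ 0.43527523 -0.37545226  0.07726404] [-0.81436909  0.4077388   1.74301077 -0.0354407   0.98282554 -2.56359236] 4.95
tube_center 0.82 [297. 274.] 5352 [ 470. -359.] [110.  27.] 15.328619956970215 16.548852788003753
tube_center 0.57 [157.  54.] 4869 [ 348. -461.] [72. 25.] 26.316553115844727 27.965007094745786
pen 0.97 [487. 317.] 1305 [ 494. -219.] [116.  14.] 14.945528984069824 14.803558761886988
pen 0.74 [296. 275.] 5246 [ 469. -360.] [109.  27.] 15.215539932250977 16.41062067529794
101.34620189965045 [ 0.00618029  0.63365453  0.77343344 -0.01563485] -2.5636008600929627
```

Emit:
play_rows([
  {"dx": 4,"dy": 8,"dz": -10,"turn": 0.03,"fingers": -1},
  {"dx": 0,"dy": 0,"dz": -15,"turn": 0,"fingers": -1},
  {"dx": 0,"dy": 0,"dz": -15,"turn": 0,"fingers": -1},
  {"dx": 0,"dy": 0,"dz": -15,"turn": 0,"fingers": -1},
  {"dx": 0,"dy": 0,"dz": -7,"turn": 0,"fingers": -1},
  {"dx": 0,"dy": 0,"dz": 0,"turn": 0,"fingers": -1},
])

```text
clock: 5.6
position: [0.446, -0.3723, 0.0234]
ee_rot: [0.014, 0.62, 0.784, -0.016]
contact_force: [-0.0, -0.4, 0.3]
width: 0.0855
```

Emit:
play_rows([
  {"dx": -8,"dy": 4,"dz": -6,"turn": 0,"fingers": -1},
  {"dx": 0,"dy": 0,"dz": -4,"turn": 0,"fingers": -1},
  {"dx": 0,"dy": 0,"dz": 0,"turn": 0,"fingers": 1},
  {"dx": 0,"dy": 0,"dz": 0,"turn": 0,"fingers": 1},
  {"dx": 0,"dy": 0,"dz": 0,"turn": 0,"fingers": 1},
  {"dx": 0,"dy": 0,"dz": 0,"turn": 0,"fingers": 1},
  {"dx": 0,"dy": 0,"dz": 0,"turn": 0,"fingers": 1},
  {"dx": 0,"dy": 0,"dz": 0,"turn": 0,"fingers": 1},
  {"dx": 0,"dy": 0,"dz": 0,"turn": 0,"fingers": 1},
], squeeze=25)

```text
clock: 6.35
position: [0.4423, -0.3716, 0.0205]
ee_rot: [0.02, 0.619, 0.785, -0.017]
contact_force: [-1.9, 3.8, 6.6]
width: 0.001
```

Emit:
play_rows([
  {"dx": 0,"dy": 0,"dz": 15,"turn": 0,"fingers": -1},
  {"dx": 0,"dy": 0,"dz": 15,"turn": 0,"fingers": -1},
  {"dx": 0,"dy": 0,"dz": 15,"turn": 0,"fingers": -1},
  {"dx": 0,"dy": 0,"dz": 0,"turn": 0,"fingers": -1},
  {"dx": 0,"dy": 0,"dz": 0,"turn": 0,"fingers": -1},
  {"dx": 0,"dy": 0,"dz": 0,"turn": 0,"fingers": -1},
])

```text
clock: 6.85
position: [0.4427, -0.3723, 0.0686]
ee_rot: [0.021, 0.619, 0.785, -0.017]
contact_force: [1.0, 0.4, 0.2]
width: 0.0734
```

```bash
python3 tube.py pics/w5.png; python3 -c "
from h import *
s=get_state();print(np.degrees(2*np.arctan2(s['ee_rot'][2],s['ee_rot'][1])),s['ee_rot'],s['qpos'][5])
q=s['ee_rot'];print(R.from_quat([q[1],q[2],q[3],q[0]]).as_matrix().round(3))"
```

```text
[ 0.44270172 -0.37232969  0.06857613] [-0.80182824  0.40530384  1.77615646 -0.03607422  0.91336998 -2.58717309] 6.85
tube_center 0.97 [165.  46.] 4050 [ 355. -458.] [56. 25.] 26.104413986206055 29.471242582989998
tube_center 0.71 [290. 267.] 5702 [ 471. -360.] [110.  27.] 21.265199661254883 20.664424710038862
tube_center 0.66 [500. 308.] 703 [ 490. -220.] [108.  13.] 15.04150104522705 13.425361166678893
pen 0.85 [499. 308.] 696 [ 490. -220.] [108.  13.] 15.1437349319458 13.588639357768868
103.52113752862898 [ 0.02020018  0.61873177  0.78515535 -0.01714738] -2.5872321337387496
[[-0.234  0.972  0.011]
 [ 0.971  0.234 -0.052]
 [-0.053 -0.002 -0.999]]
```

View pics/w5.png

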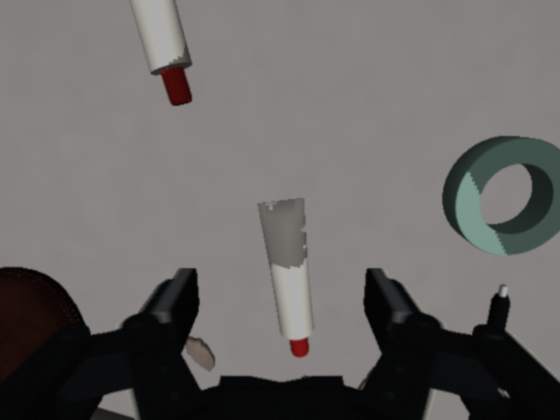

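Emit:
play_rows([
  {"dx": 6,"dy": 6,"dz": -12,"turn": 0.03,"fingers": -1},
  {"dx": 0,"dy": 0,"dz": -12,"turn": 0,"fingers": -1},
  {"dx": 0,"dy": 0,"dz": -12,"turn": 0,"fingers": -1},
  {"dx": 0,"dy": 0,"dz": -8,"turn": 0,"fingers": -0.6},
  {"dx": 0,"dy": 0,"dz": 0,"turn": 0,"fingers": -0.4},
  {"dx": 0,"dy": 0,"dz": 0,"turn": 0,"fingers": -0.4},
])

```text
clock: 7.5
position: [0.4469, -0.3642, 0.0183]
ee_rot: [0.018, 0.606, 0.795, -0.016]
contact_force: [0.4, 0.8, 0.6]
width: 0.0597
```

```bash
python3 -c "
from h import *
s=get_state();print(np.degrees(2*np.arctan2(s['ee_rot'][2],s['ee_rot'][1])),s['position'],s['qpos'],s['contact_force'],s['width'])
q=s['ee_rot'];print(R.from_quat([q[1],q[2],q[3],q[0]]).as_matrix().round(3))"
```

```text
105.31884248272017 [ 0.44692683 -0.36419953  0.01833354] [-0.78707547  0.46815309  1.82717631 -0.03860931  0.80728982 -2.59908112] [0.36898262 0.82623462 0.61077519] 0.059728380333879234
[[-0.264  0.964  0.008]
 [ 0.963  0.264 -0.048]
 [-0.048 -0.005 -0.999]]
```

Emit:
play_rows([
  {"dx": 5,"dy": -2,"dz": -4,"turn": 0,"fingers": -0.4},
  {"dx": 0,"dy": 0,"dz": -3,"turn": 0,"fingers": -0.2},
  {"dx": 0,"dy": 0,"dz": 0,"turn": 0,"fingers": 0},
])

```text
clock: 7.75
position: [0.4527, -0.3669, 0.0112]
ee_rot: [0.018, 0.607, 0.795, -0.017]
contact_force: [-0.5, -0.2, -0.6]
width: 0.0431
```

Emit:
play_rows([
  {"dx": 0,"dy": 0,"dz": 0,"turn": 0,"fingers": 0.4},
  {"dx": 0,"dy": 0,"dz": 0,"turn": 0,"fingers": 0.6},
  {"dx": 0,"dy": 0,"dz": 0,"turn": 0,"fingers": 0.8},
  {"dx": 0,"dy": 0,"dz": 0,"turn": 0,"fingers": 1},
  {"dx": 0,"dy": 0,"dz": 0,"turn": 0,"fingers": 1},
  {"dx": 0,"dy": 0,"dz": 0,"turn": 0,"fingers": 1},
], squeeze=30)

```text
clock: 8.25
position: [0.4535, -0.3677, 0.0127]
ee_rot: [0.019, 0.607, 0.795, -0.017]
contact_force: [0.0, 0.6, -0.3]
width: 0.0251
```

Emit:
play_rows([
  {"dx": 0,"dy": 0,"dz": 10,"turn": 0,"fingers": 1},
  {"dx": 0,"dy": 0,"dz": 15,"turn": 0,"fingers": 1},
  {"dx": 0,"dy": 0,"dz": 25,"turn": 0,"fingers": 1},
  {"dx": 0,"dy": 0,"dz": 35,"turn": 0,"fingers": 1},
  {"dx": 0,"dy": 0,"dz": 35,"turn": 0,"fingers": 1},
  {"dx": 0,"dy": 0,"dz": 35,"turn": 0,"fingers": 1},
  {"dx": 0,"dy": 0,"dz": 35,"turn": 0,"fingers": 1},
  {"dx": 0,"dy": 0,"dz": 35,"turn": 0,"fingers": 1},
  {"dx": -10,"dy": 20,"dz": 30,"turn": 0,"fingers": 1},
  {"dx": -10,"dy": 30,"dz": 20,"turn": 0,"fingers": 1},
  {"dx": -10,"dy": 35,"dz": 0,"turn": 0,"fingers": 1},
  {"dx": -10,"dy": 35,"dz": 0,"turn": 0,"fingers": 1},
  {"dx": 0,"dy": 40,"dz": 0,"turn": -0.05,"fingers": 1},
  {"dx": 0,"dy": 40,"dz": 0,"turn": -0.05,"fingers": 1},
  {"dx": 0,"dy": 40,"dz": 0,"turn": -0.05,"fingers": 1},
  {"dx": 0,"dy": 40,"dz": 0,"turn": -0.05,"fingers": 1},
  {"dx": 0,"dy": 40,"dz": 0,"turn": -0.05,"fingers": 1},
  {"dx": 0,"dy": 0,"dz": 0,"turn": 0,"fingers": 1},
])

```text
clock: 9.75
position: [0.4027, -0.0328, 0.3151]
ee_rot: [0.024, 0.708, 0.705, -0.017]
contact_force: [1.2, -0.8, -0.2]
width: 0.0249
```

Run:
```python
from h import *
t=shot("top");d=shot("side");w=shot("wrist")
a=cv2.resize(t["pixels"][140:260,120:260],None,fx=3.4,fy=3.4,interpolation=3)
b=cv2.resize(d["pixels"][230:370,150:300],None,fx=2.6,fy=2.6,interpolation=3)
b=cv2.resize(b,(390,364)); h=max(a.shape[0],b.shape[0])
pad=lambda x:np.pad(x,((0,h-x.shape[0]),(0,0),(0,0)))
b=cv2.resize(d["pixels"][230:370,170:290],None,fx=2.6,fy=2.6,interpolation=3)
im=np.hstack([pad(a),pad(b)]);print(im.shape,a.shape);cv2.imwrite("pics/bin.png",im[...,::-1])
save(w,"pics/w6.png");s=w["st"];print(s["position"],s["qpos"],np.degrees(2*np.arctan2(s['ee_rot'][2],s['ee_rot'][1])),s["width"])
```

```text
(408, 788, 3) (408, 476, 3)
[ 0.40352051 -0.0381931   0.31515056] [-0.21315721 -0.03303019  1.68718529 -0.06031507  1.46331035 -1.77313141] 89.70932058504992 0.024863538045075885
```

View pics/bin.png

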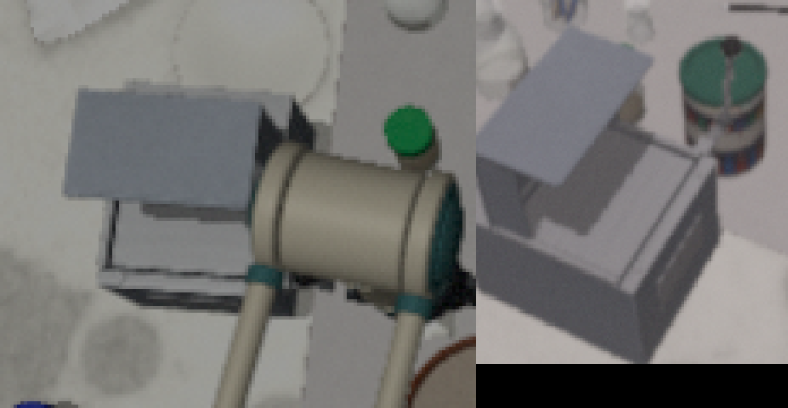

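View pics/w6.png

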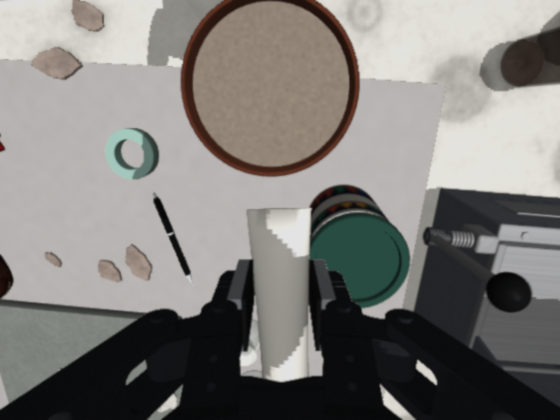

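```bash
cat > fit.py <<'E'
from h import *
from scipy.optimize import least_squares
w=shot("wrist");t=shot("top");d=shot("side")
obs=[(t,(143.2,166.5),(54,85,279)),(t,(194.4,200.6),(-47,-85,279)),(t,(138.8,197.6),(-47,85,279)),(t,(212,221),(-101.5,-140,264)),
(d,(206.5,240.8),(54,-85,279)),(d,(237.7,253.8),(-47,-85,279)),(d,(201.2,300.4),(-47,85,279)),(d,(263.1,293.5),(-110,-85,150)),(d,(233.1,341.5),(-110,85,150)),(d,(235,369.2),(-110,85,0)),(d,(268.1,248.1),(-101.5,-140,264)),
(w,(509,292),(-101.5,-140,264)),(w,(437,190),(-110,-85,150))]
def W(v,X):
    c,s=np.cos(v[2]),np.sin(v[2]);X=np.array(X)/1e3
    return np.array([v[0]+c*X[0]-s*X[1],v[1]+s*X[0]+c*X[1],X[2]])
def f(v): return np.array([(proj(p,W(v,X))[0]-uv)/(3 if p is w else 1) for p,uv,X in obs]).ravel()
r=least_squares(f,[.56,.22,0],loss="soft_l1");print(r.x,np.degrees(r.x[2]));print(f(r.x).reshape(-1,2).round(1))
for n,X in dict(rest=(-25,0,150),knob=(-101.5,-140,264),tcp_place=(-94,0,165)).items():print(n,W(r.x,X).round(4))
E
python3 fit.py
```

```text
[ 0.54299158  0.22332556 -0.06899054] -3.952866882039435
[[ 0.1 -0.4]
 [-0.9  0.7]
 [-0.2 -0.2]
 [-1.8 -0.2]
 [-0.7 -2.2]
 [ 1.6 -3.2]
 [ 0.9  0.4]
 [-0.2 -2.9]
 [-2.1  0.7]
 [ 0.6  3.3]
 [ 0.2 -1.1]
 [-2.  -0.8]
 [19.9 10.5]]
rest [0.5181 0.225  0.15  ]
knob [0.4321 0.0907 0.264 ]
tcp_place [0.4492 0.2298 0.165 ]
```

Emit:
play_rows([
  {"dx": -5,"dy": 25,"dz": 2,"turn": -0.02,"fingers": 1},
  {"dx": -5,"dy": 35,"dz": 2,"turn": -0.02,"fingers": 1},
  {"dx": -5,"dy": 35,"dz": 2,"turn": -0.02,"fingers": 1},
  {"dx": -5,"dy": 35,"dz": 0,"turn": 0,"fingers": 1},
  {"dx": -5,"dy": 35,"dz": 0,"turn": 0,"fingers": 1},
  {"dx": -5,"dy": 35,"dz": 0,"turn": 0,"fingers": 1},
  {"dx": 0,"dy": 35,"dz": 0,"turn": 0,"fingers": 1},
  {"dx": 0,"dy": 25,"dz": 0,"turn": 0,"fingers": 1},
  {"dx": 0,"dy": 0,"dz": 0,"turn": 0,"fingers": 1},
])

```text
clock: 10.8
position: [0.379, 0.2137, 0.3191]
ee_rot: [0.026, 0.746, 0.665, -0.022]
contact_force: [0.1, 0.1, -0.4]
width: 0.0255
```

Run:
```python
from h import *
w=shot("wrist");s=w["st"];print(s["position"],s["qpos"],np.degrees(2*np.arctan2(s['ee_rot'][2],s['ee_rot'][1])),s["width"])
v=[.543,.2233,-.069]
c,sn=np.cos(v[2]),np.sin(v[2])
im=w["pixels"].copy()
L=[[(-110,-85,150),(-110,85,150)],[(-110,-85,150),(100,-85,150)],[(-110,85,150),(100,85,150)],[(-47,-85,275),(-47,85,275)],[(-89,-74,150),(-89,74,150)],[(-101.5,-152,264),(-101.5,-128,264)]]
for l in L:
    X=[(v[0]+(c*x-sn*y)/1e3,v[1]+(sn*x+c*y)/1e3,z/1e3) for x,y,z in l]
    a=proj(w,X); print(a.round())
    if abs(a).max()<2000: cv2.line(im,tuple(int(q) for q in a[0]),tuple(int(q) for q in a[1]),(255,0,0),1)
cv2.imwrite("pics/w7.png",im[...,::-1])
```

```text
[0.37897868 0.21374423 0.31907564] [ 0.40518606  0.04167426  1.60271414 -0.06281192  1.52317456 -1.04756639] 83.45465612481262 0.025541733523321477
[[228. 248.]
 [406. 245.]]
[[228. 248.]
 [245. 413.]]
[[406. 245.]
 [393. 415.]]
[[198. 404.]
 [452. 407.]]
[[241. 268.]
 [393. 266.]]
[[ 99. 326.]
 [132. 326.]]
```

View pics/w7.png

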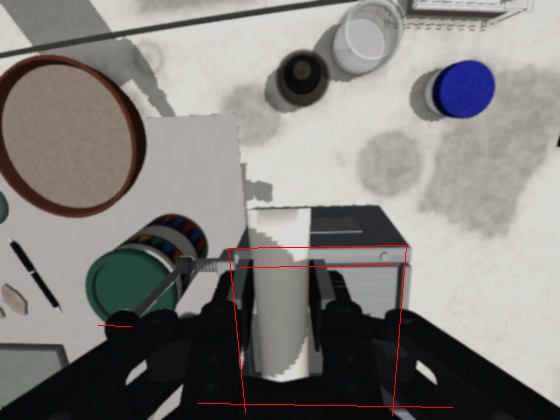

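Emit:
play_rows([
  {"dx": 0,"dy": 8,"dz": -20,"turn": 0.045,"fingers": 1},
  {"dx": 0,"dy": 8,"dz": -30,"turn": 0,"fingers": 1},
  {"dx": 0,"dy": 0,"dz": -30,"turn": 0,"fingers": 1},
  {"dx": 0,"dy": 0,"dz": -30,"turn": 0,"fingers": 1},
  {"dx": 0,"dy": 0,"dz": -25,"turn": 0,"fingers": 1},
  {"dx": 0,"dy": 0,"dz": -7,"turn": 0,"fingers": 1},
  {"dx": 0,"dy": 0,"dz": 0,"turn": 0,"fingers": 1},
])

```text
clock: 11.43
position: [0.386, 0.2154, 0.1734]
ee_rot: [0.031, 0.736, 0.676, -0.022]
contact_force: [-0.5, -0.4, 0.3]
width: 0.0247
```

```bash
cat > st.py <<'E'
from h import *
s=get_state();q=s['ee_rot'];print("pos",s["position"].round(4) if hasattr(s["position"],"round") else s["position"],"yaw",np.degrees(2*np.arctan2(q[2],q[1])).round(2),"F",np.round(s["contact_force"],1),"w",s["width"],"t",s["clock"])
v=[.543,.2233,-.069];c,n=np.cos(v[2]),np.sin(v[2]);dx,dy=s["position"][0]-v[0],s["position"][1]-v[1]
print("bin xyz mm",1e3*(c*dx+n*dy),1e3*(-n*dx+c*dy),1e3*s["position"][2],"tool z",R.from_quat([q[1],q[2],q[3],q[0]]).as_matrix()[:,2].round(3),np.round(s["qpos"],2))
E
python3 st.py
```

```text
pos [0.386  0.2154 0.1734] yaw 85.08 F [-0.5 -0.4  0.3] w 0.024707801635764033 t 11.4333
bin xyz mm -156.05455247478557 -18.672886479854725 173.35550096304584 tool z [ 0.008 -0.075 -0.997] [ 0.41  0.14  1.86 -0.08  1.16 -1.04]
```

Emit:
play_rows([
  {"dx": 8,"dy": 8,"dz": 0,"turn": 0.01,"fingers": 1},
  {"dx": 8,"dy": 8,"dz": 0,"turn": 0,"fingers": 1},
  {"dx": 8,"dy": 4,"dz": 0,"turn": 0,"fingers": 1},
  {"dx": 8,"dy": 0,"dz": 0,"turn": 0,"fingers": 1},
  {"dx": 8,"dy": 0,"dz": 0,"turn": 0,"fingers": 1},
  {"dx": 6,"dy": 0,"dz": 0,"turn": 0,"fingers": 1},
  {"dx": 4,"dy": 0,"dz": 0,"turn": 0,"fingers": 1},
  {"dx": 0,"dy": 0,"dz": 0,"turn": 0,"fingers": 1},
])

```text
clock: 12.1
position: [0.4492, 0.2374, 0.1804]
ee_rot: [0.034, 0.734, 0.678, -0.016]
contact_force: [-0.2, 0.2, 0.5]
width: 0.0249
```

```bash
python3 st.py
```

```text
pos [0.4492 0.2374 0.1804] yaw 85.45 F [-0.2  0.2  0.5] w 0.024888875005839334 t 12.1
bin xyz mm -94.50418049092808 7.572031269444154 180.44620450846622 tool z [ 0.023 -0.071 -0.997] [ 0.4   0.23  1.73 -0.08  1.19 -1.06]
```

Emit:
play_rows([
  {"dx": 0,"dy": -1,"dz": -6,"turn": 0,"fingers": 1},
  {"dx": 0,"dy": 0,"dz": -5,"turn": 0,"fingers": 1},
  {"dx": 0,"dy": 0,"dz": -3,"turn": 0,"fingers": 1},
  {"dx": 0,"dy": 0,"dz": 0,"turn": 0,"fingers": 1},
])

```text
clock: 12.43
position: [0.4482, 0.2358, 0.1648]
ee_rot: [0.033, 0.734, 0.678, -0.016]
contact_force: [0.0, 0.2, -1.0]
width: 0.0253
```

```bash
python3 st.py
```

```text
pos [0.4482 0.2358 0.1648] yaw 85.44 F [ 0.   0.2 -1. ] w 0.025332639171059778 t 12.4333
bin xyz mm -95.48051147705331 5.913919170128746 164.82286427892555 tool z [ 0.021 -0.071 -0.997] [ 0.4   0.24  1.76 -0.08  1.16 -1.06]
```

Emit:
play_rows([
  {"dx": 0,"dy": 0,"dz": -2,"turn": 0,"fingers": 1},
  {"dx": 0,"dy": 0,"dz": 0,"turn": 0,"fingers": 0.5},
  {"dx": 0,"dy": 0,"dz": 0,"turn": 0,"fingers": 0.2},
  {"dx": 0,"dy": 0,"dz": 0,"turn": 0,"fingers": 0},
  {"dx": 0,"dy": 0,"dz": 2,"turn": 0,"fingers": 0},
  {"dx": -5,"dy": 0,"dz": 5,"turn": 0,"fingers": -0.1},
  {"dx": -10,"dy": 0,"dz": 10,"turn": 0,"fingers": -0.1},
  {"dx": -15,"dy": 0,"dz": 10,"turn": 0,"fingers": -0.1},
  {"dx": -20,"dy": 0,"dz": 10,"turn": 0,"fingers": -0.1},
  {"dx": -20,"dy": 0,"dz": 10,"turn": 0,"fingers": 0.5},
  {"dx": -10,"dy": 0,"dz": 0,"turn": 0,"fingers": 1},
  {"dx": 0,"dy": 0,"dz": 0,"turn": 0,"fingers": 1},
])

```text
clock: 13.43
position: [0.3609, 0.2352, 0.2152]
ee_rot: [0.033, 0.734, 0.678, -0.016]
contact_force: [-0.8, 0.3, -0.8]
width: 0.0111
```

```bash
python3 st.py
cat > tb.py <<'E'
from h import *
import sys
v=[.543,.2233,-.069];c,n=np.cos(v[2]),np.sin(v[2])
for cam_ in ("wrist","side","top"):
    w=shot(cam_)
    if cam_=="wrist": im=w["pixels"]
    if cam_=="side": im2=cv2.resize(w["pixels"][230:370,170:290],None,fx=3,fy=3,interpolation=3)
    for m in masks_of(w,"tube_center")[:4]:
        ys,xs=np.nonzero(m["region"]);P=onz(w,np.c_[xs,ys],.1565)[:,:2]-v[:2]
        P=1e3*np.c_[c*P[:,0]+n*P[:,1],-n*P[:,0]+c*P[:,1]]
        if np.abs(P.mean(0)).max()>160: continue
        r=cv2.minAreaRect(P.astype(np.float32));e=np.linalg.eigh(np.cov(P.T))[1][:,1];e*=np.sign(e[0])
        print(cam_,round(m["p"],2),len(xs),"ctr",np.round(r[0]),np.round(r[1]),"yaw",np.degrees(np.arctan2(e[1],e[0])).round(1),"x",P.min(0).round(),P.max(0).round())
im=np.hstack([im[:, 100:500],im2[:420]]);cv2.imwrite(sys.argv[1],im[...,::-1])
E
python3 tb.py pics/p1.png
```

```text
pos [0.3609 0.2352 0.2152] yaw 85.43 F [-0.8  0.3 -0.8] w 0.011052839555556509 t 13.4333
bin xyz mm -182.48904139561623 -0.7220885144364805 215.24974231988844 tool z [ 0.021 -0.071 -0.997] [ 0.48  0.09  1.81 -0.08  1.26 -0.99]
wrist 0.97 1387 ctr [-100.    1.] [59. 16.] yaw 6.0 x [-130.   -8.] [-70.  10.]
side 0.9 317 ctr [-75.   3.] [105.  26.] yaw 1.4 x [-128.  -10.] [-22.  17.]
```

View pics/p1.png

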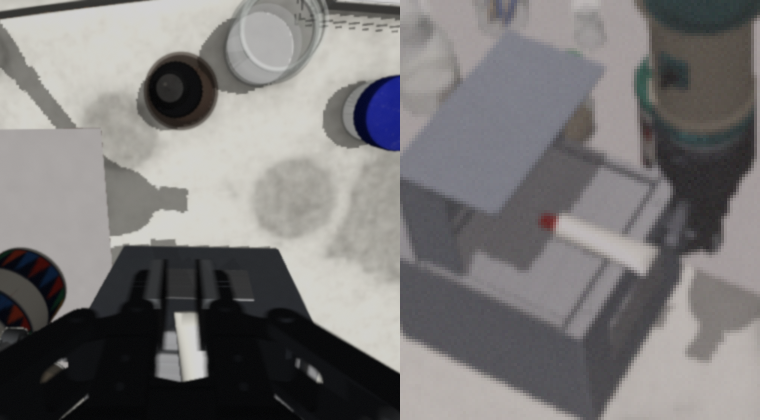

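Emit:
play_rows([
  {"dx": 0,"dy": 1,"dz": -20,"turn": 0.01,"fingers": 1},
  {"dx": 0,"dy": 1,"dz": -20,"turn": 0,"fingers": 1},
  {"dx": 8,"dy": 1,"dz": -10,"turn": 0,"fingers": 1},
  {"dx": 8,"dy": 0,"dz": 0,"turn": 0,"fingers": 1},
  {"dx": 0,"dy": 0,"dz": 0,"turn": 0,"fingers": 1},
], squeeze=40)

```text
clock: 14.15
position: [0.3843, 0.2384, 0.1609]
ee_rot: [0.034, 0.732, 0.68, -0.017]
contact_force: [0.8, 0.3, -0.1]
width: 0.0
```

```bash
python3 st.py
```

```text
pos [0.3843 0.2384 0.1609] yaw 85.81 F [ 0.8  0.3 -0.1] w 3.552754412289135e-05 t 14.15
bin xyz mm -159.38123165160428 4.168349471565672 160.87481959435593 tool z [ 0.022 -0.072 -0.997] [ 0.46  0.17  1.87 -0.08  1.12 -1.  ]
```

Emit:
play_rows([
  {"dx": 5,"dy": -0.6,"dz": -0.5,"turn": 0,"fingers": 1},
  {"dx": 5,"dy": -0.6,"dz": -0.5,"turn": 0,"fingers": 1},
  {"dx": 4,"dy": -0.5,"dz": -0.5,"turn": 0,"fingers": 1},
  {"dx": 3,"dy": -0.3,"dz": -0.3,"turn": 0,"fingers": 1},
  {"dx": 3,"dy": -0.3,"dz": -0.3,"turn": 0,"fingers": 1},
  {"dx": 3,"dy": -0.3,"dz": -0.3,"turn": 0,"fingers": 1},
])

```text
clock: 14.65
position: [0.4115, 0.2358, 0.1601]
ee_rot: [0.034, 0.733, 0.68, -0.016]
contact_force: [0.1, 0.6, -0.1]
width: -0.0
```

```bash
python3 st.py
```

```text
pos [0.4115 0.2358 0.1601] yaw 85.72 F [ 0.1  0.6 -0.1] w -2.3675079160003815e-05 t 14.65
bin xyz mm -132.06876795908093 3.39159507430252 160.09158890781936 tool z [ 0.023 -0.071 -0.997] [ 0.43  0.2   1.83 -0.08  1.13 -1.03]
```

```bash
python3 tb.py pics/p2.png
```

```text
wrist 0.74 290 ctr [-84.   4.] [ 6. 18.] yaw -1.4 x [-93.   1.] [-75.   7.]
side 0.49 243 ctr [-51.   4.] [78. 29.] yaw 0.3 x [-90. -10.] [-12.  19.]
top 0.46 138 ctr [-69.   7.] [79. 20.] yaw 5.5 x [-108.   -4.] [-30.  20.]
```

Emit:
play_rows([
  {"dx": 3,"dy": -0.3,"dz": -0.2,"turn": 0,"fingers": 1},
  {"dx": 3,"dy": -0.3,"dz": -0.2,"turn": 0,"fingers": 1},
  {"dx": 3,"dy": -0.3,"dz": -0.2,"turn": 0,"fingers": 1},
  {"dx": 3,"dy": -0.3,"dz": -0.2,"turn": 0,"fingers": 1},
  {"dx": 3,"dy": -0.3,"dz": -0.2,"turn": 0,"fingers": 1},
  {"dx": 3,"dy": -0.3,"dz": -0.2,"turn": 0,"fingers": 1},
  {"dx": 3,"dy": -0.3,"dz": -0.2,"turn": 0,"fingers": 1},
])

```text
clock: 15.53
position: [0.4259, 0.2342, 0.1584]
ee_rot: [0.028, 0.733, 0.679, -0.021]
contact_force: [-9.2, 1.9, 10.9]
width: 0.0003
```

```bash
python3 st.py;python3 tb.py pics/p3.png
```

```text
pos [0.4259 0.2342 0.1584] yaw 85.67 F [-9.2  1.9 10.9] w 0.0002555450390174702 t 15.5333
bin xyz mm -117.57512754715344 2.8096946537307845 158.42901863571583 tool z [ 0.008 -0.07  -0.998] [ 0.41  0.22  1.8  -0.07  1.14 -1.05]
```

View pics/p3.png

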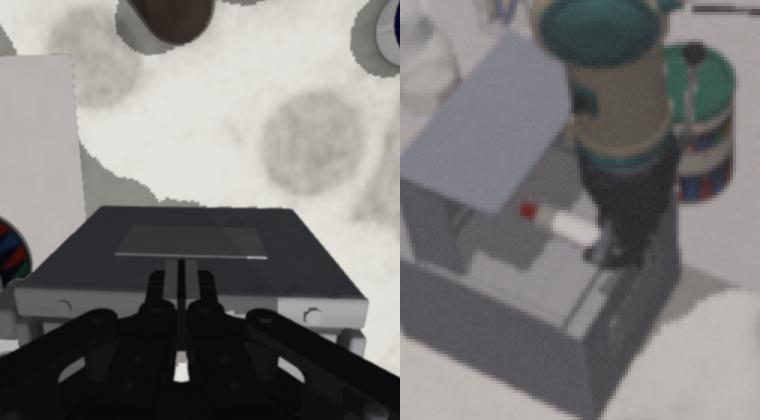

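Emit:
play_rows([
  {"dx": 0,"dy": 0,"dz": 3,"turn": 0,"fingers": 1},
  {"dx": 0,"dy": 0,"dz": 0,"turn": 0,"fingers": 1},
  {"dx": 3,"dy": -0.3,"dz": 0,"turn": 0,"fingers": 1},
  {"dx": 3,"dy": -0.3,"dz": 0,"turn": 0,"fingers": 1},
  {"dx": 3,"dy": -0.3,"dz": 0,"turn": 0,"fingers": 1},
])

```text
clock: 16.25
position: [0.4362, 0.2333, 0.162]
ee_rot: [0.029, 0.733, 0.68, -0.02]
contact_force: [-0.3, -0.0, -0.6]
width: -0.0002
```

```bash
python3 st.py;python3 tb.py pics/p3.png
```

```text
pos [0.4362 0.2333 0.162 ] yaw 85.72 F [-0.3 -0.  -0.6] w -0.00020003631488645858 t 16.25
bin xyz mm -107.25728660857013 2.659925577357015 161.99280256868042 tool z [ 0.01  -0.07  -0.998] [ 0.4   0.23  1.78 -0.07  1.15 -1.07]
wrist 0.81 331 ctr [-59.   3.] [19.  6.] yaw -0.4 x [-68.   0.] [-49.   6.]
side 0.72 232 ctr [-27.   3.] [74. 29.] yaw -0.1 x [-64. -12.] [10. 18.]
top 0.69 113 ctr [-56.   6.] [59. 20.] yaw 9.2 x [-84.  -7.] [-26.  19.]
```

Emit:
play_rows([
  {"dx": 3,"dy": -0.3,"dz": 0,"turn": 0,"fingers": 1},
  {"dx": 3,"dy": -0.3,"dz": 0,"turn": 0,"fingers": 1},
  {"dx": 3,"dy": -0.3,"dz": -0.3,"turn": 0,"fingers": 1},
  {"dx": 2,"dy": -0.2,"dz": -0.3,"turn": 0,"fingers": 1},
  {"dx": 1,"dy": 0,"dz": 0,"turn": 0,"fingers": 1},
])

```text
clock: 16.97
position: [0.4481, 0.2321, 0.1613]
ee_rot: [0.029, 0.732, 0.68, -0.021]
contact_force: [-0.9, 0.4, 0.7]
width: 0.0
```

```bash
python3 st.py;python3 tb.py pics/p4.png
```

```text
pos [0.4481 0.2321 0.1613] yaw 85.74 F [-0.9  0.4  0.7] w 1.816095638870245e-05 t 16.9667
bin xyz mm -95.27245819806699 2.2747870276701363 161.31180786078642 tool z [ 0.009 -0.07  -0.997] [ 0.39  0.24  1.76 -0.07  1.16 -1.08]
wrist 0.68 333 ctr [-47.   3.] [19.  6.] yaw -0.8 x [-57.  -0.] [-38.   6.]
side 0.68 174 ctr [-17.   2.] [26. 63.] yaw -2.1 x [-49. -11.] [14. 15.]
```

Emit:
play_rows([
  {"dx": 1.5,"dy": -0.1,"dz": 0,"turn": 0,"fingers": 1},
  {"dx": 1.5,"dy": -0.1,"dz": 0,"turn": 0,"fingers": 1},
  {"dx": 1,"dy": 0,"dz": 0,"turn": 0,"fingers": 1},
  {"dx": 0,"dy": 0,"dz": 0,"turn": 0,"fingers": 1},
])

```text
clock: 17.6
position: [0.4515, 0.2319, 0.1612]
ee_rot: [0.029, 0.732, 0.68, -0.021]
contact_force: [0.6, 0.6, -0.1]
width: 0.0001
```

```bash
python3 st.py;python3 tb.py pics/p4.png
```

```text
pos [0.4515 0.2319 0.1612] yaw 85.77 F [ 0.6  0.6 -0.1] w 0.00013591141049219103 t 17.6
bin xyz mm -91.88766841378366 2.2976306721873856 161.19418845322247 tool z [ 0.008 -0.07  -0.997] [ 0.39  0.25  1.75 -0.07  1.16 -1.08]
wrist 0.86 330 ctr [-44.   3.] [19.  7.] yaw -0.5 x [-53.  -0.] [-34.   6.]
wrist 0.38 47923 ctr [-86. -24.] [109. 228.] yaw -88.0 x [-140. -138.] [-29.  90.]
side 0.64 152 ctr [-16.   2.] [24. 57.] yaw -2.6 x [-45. -10.] [13. 15.]
top 0.67 90 ctr [-47.   5.] [42. 23.] yaw 12.8 x [-67.  -9.] [-26.  18.]
```

Emit:
play_rows([
  {"dx": -10,"dy": 0,"dz": 0,"turn": 0,"fingers": 1},
  {"dx": -20,"dy": 0,"dz": 10,"turn": 0,"fingers": 1},
  {"dx": -25,"dy": 0,"dz": 25,"turn": 0,"fingers": 1},
  {"dx": -15,"dy": 0,"dz": 30,"turn": 0,"fingers": 1},
  {"dx": 0,"dy": 0,"dz": 35,"turn": 0,"fingers": 1},
  {"dx": 0,"dy": 0,"dz": 30,"turn": 0,"fingers": 1},
  {"dx": 0,"dy": 0,"dz": 0,"turn": 0,"fingers": 1},
])

```text
clock: 18.48
position: [0.3701, 0.2297, 0.293]
ee_rot: [0.026, 0.732, 0.68, -0.026]
contact_force: [0.6, 0.6, -0.0]
width: 0.0
```

```bash
python3 st.py;python3 tb.py pics/p5.png
```

```text
pos [0.3701 0.2297 0.293 ] yaw 85.77 F [ 0.6  0.6 -0. ] w 4.7147892563259117e-05 t 18.4833
bin xyz mm -172.97226932923456 -5.587709625578935 292.97244742835414 tool z [-0.003 -0.074 -0.997] [ 0.45  0.06  1.65 -0.07  1.47 -1.04]
side 0.53 275 ctr [-37.   3.] [ 24. 101.] yaw -2.5 x [-87. -10.] [14. 17.]
side 0.21 1778 ctr [-30.   8.] [146. 131.] yaw 81.4 x [-96. -65.] [35. 81.]
top 0.54 143 ctr [-56.   6.] [59. 27.] yaw 2.8 x [-85. -11.] [-26.  18.]
```

Emit:
play_rows([
  {"dx": 0,"dy": 0,"dz": 0,"turn": 0,"fingers": -1},
  {"dx": 0,"dy": 0,"dz": 0,"turn": 0,"fingers": -1},
  {"dx": 0,"dy": 0,"dz": 0,"turn": 0,"fingers": -1},
  {"dx": 0,"dy": 0,"dz": 0,"turn": 0,"fingers": -1},
  {"dx": 0,"dy": 0,"dz": 0,"turn": 0,"fingers": -1},
])

```text
clock: 19.2
position: [0.367, 0.2273, 0.2815]
ee_rot: [0.023, 0.732, 0.68, -0.037]
contact_force: [1.1, -1.2, 0.3]
width: 0.0605
```

Run:
```python
from h import *
w=shot("wrist");d=shot("side")
v=[.543,.2233,-.069];c,n=np.cos(v[2]),np.sin(v[2])
def W(x,y,z): return (v[0]+(c*x-n*y)/1e3,v[1]+(n*x+c*y)/1e3,z/1e3)
def ov(p,box,sc):
    im=cv2.resize(p["pixels"][box[1]:box[3],box[0]:box[2]],None,fx=sc,fy=sc,interpolation=3)
    for y,l in ((-40,((-110,150),)),):pass
    for x,z,col in((-110,150,(255,0,0)),(-77,150,(0,255,0)),(-89,150,(0,0,255)),(27,161,(255,0,255)),(15,161,(255,255,0))):
        a=(proj(p,[W(x,-30,z),W(x,30,z)])-[box[0],box[1]]+.5)*sc
        cv2.line(im,tuple(int(q) for q in a[0]),tuple(int(q) for q in a[1]),col,1)
    return im
a=ov(w,(150,150,430,420),1.5);b=ov(d,(195,255,275,330),4.7)
h=max(a.shape[0],b.shape[0]);a,b=[np.pad(x,((0,h-x.shape[0]),(0,0),(0,0))) for x in(a,b)]
im=np.hstack([a,b]);print(im.shape);cv2.imwrite("pics/p6.png",im[...,::-1])
```

```text
(405, 796, 3)
```

View pics/p6.png

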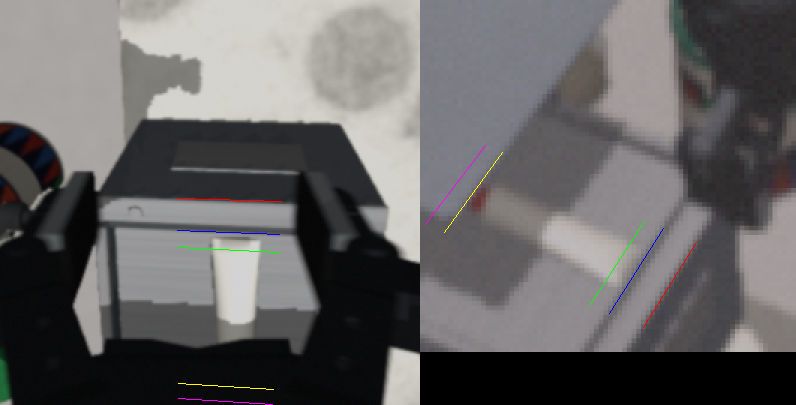

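Emit:
play_rows([
  {"dx": 0,"dy": 0,"dz": 2,"turn": -0.12,"fingers": 0.5},
  {"dx": 0,"dy": 0,"dz": 2,"turn": -0.12,"fingers": 0.5},
  {"dx": 0,"dy": 0,"dz": 2,"turn": -0.12,"fingers": 0.5},
  {"dx": 0,"dy": 0,"dz": 2,"turn": -0.12,"fingers": 0.5},
  {"dx": 0,"dy": 0,"dz": 0,"turn": -0.12,"fingers": 0.5},
  {"dx": 0,"dy": 0,"dz": 0,"turn": -0.12,"fingers": 0.5},
  {"dx": 0,"dy": 0,"dz": 0,"turn": -0.12,"fingers": 0.5},
  {"dx": 0,"dy": 0,"dz": 0,"turn": -0.12,"fingers": 0.5},
  {"dx": 0,"dy": 0,"dz": 0,"turn": -0.12,"fingers": 0.5},
  {"dx": 0,"dy": 0,"dz": 0,"turn": -0.12,"fingers": 0.5},
  {"dx": 0,"dy": 0,"dz": 0,"turn": -0.12,"fingers": 0.5},
  {"dx": 0,"dy": 0,"dz": 0,"turn": -0.12,"fingers": 0.5},
  {"dx": 0,"dy": 0,"dz": 0,"turn": -0.12,"fingers": 0.5},
])

```text
clock: 20.38
position: [0.3681, 0.228, 0.2911]
ee_rot: [-0.011, 0.997, -0.063, -0.041]
contact_force: [-0.4, -0.4, 0.2]
width: 0.0215
```

```bash
python3 st.py
```

```text
pos [0.3681 0.228  0.2911] yaw -7.26 F [-0.4 -0.4  0.2] w 0.02148507693231411 t 20.3833
bin xyz mm -174.79202541409475 -7.378505812035284 291.0590310687542 tool z [-0.08   0.027 -0.996] [0.35 0.06 1.65 0.05 1.5  0.47]
```

Emit:
play_rows([
  {"dx": 0,"dy": 4,"dz": -25,"turn": 0.05,"fingers": 0.5},
  {"dx": 0,"dy": 4,"dz": -30,"turn": 0,"fingers": 0.5},
  {"dx": 0,"dy": 3,"dz": -30,"turn": 0,"fingers": 0.5},
  {"dx": 3,"dy": 0,"dz": -25,"turn": 0,"fingers": 0.5},
  {"dx": 3,"dy": 0,"dz": -10,"turn": 0,"fingers": 0.5},
  {"dx": 3,"dy": 0,"dz": 0,"turn": 0,"fingers": 0.5},
])

```text
clock: 20.88
position: [0.3787, 0.2394, 0.1697]
ee_rot: [-0.012, 0.998, -0.04, -0.036]
contact_force: [-0.8, 0.2, 0.1]
width: 0.0212
```

```bash
python3 st.py
```

```text
pos [0.3787 0.2394 0.1697] yaw -4.59 F [-0.8  0.2  0.1] w 0.021232196445608913 t 20.8833
bin xyz mm -165.0071920702939 4.695940132028441 169.71957857409325 tool z [-0.071  0.026 -0.997] [0.37 0.17 1.84 0.05 1.19 0.43]
```

Emit:
play_rows([
  {"dx": 8,"dy": -0.6,"dz": -2,"turn": 0,"fingers": 0.5},
  {"dx": 8,"dy": -0.6,"dz": -2,"turn": 0,"fingers": 0.5},
  {"dx": 8,"dy": -0.6,"dz": -2,"turn": 0,"fingers": 0.5},
  {"dx": 8,"dy": -0.6,"dz": -2,"turn": 0,"fingers": 0.5},
  {"dx": 6,"dy": -0.4,"dz": -1,"turn": 0,"fingers": 0.5},
  {"dx": 3,"dy": -0.3,"dz": -1,"turn": 0,"fingers": 0.5},
])

```text
clock: 21.38
position: [0.4276, 0.2368, 0.1625]
ee_rot: [-0.013, 0.999, -0.04, -0.032]
contact_force: [-0.9, -0.1, 0.4]
width: 0.021
```

```bash
python3 st.py; python3 tb.py pics/p7.png
```

```text
pos [0.4276 0.2368 0.1625] yaw -4.59 F [-0.9 -0.1  0.4] w 0.02099919584006646 t 21.3833
bin xyz mm -116.05093896033871 5.491777232415442 162.47080829809542 tool z [-0.063  0.029 -0.998] [0.33 0.23 1.78 0.05 1.19 0.39]
wrist 0.79 10881 ctr [-38.   4.] [27. 99.] yaw -3.2 x [-86. -10.] [11. 21.]
side 0.68 329 ctr [-36.   3.] [ 28. 105.] yaw -4.2 x [-88. -12.] [16. 19.]
top 0.54 96 ctr [-55.   1.] [59. 17.] yaw 11.2 x [-84. -11.] [-26.  13.]
```

Emit:
play_rows([
  {"dx": 3,"dy": -0.3,"dz": -0.5,"turn": 0,"fingers": 0.5},
  {"dx": 3,"dy": -0.3,"dz": -0.3,"turn": 0,"fingers": 0.5},
  {"dx": 3,"dy": -0.3,"dz": -0.3,"turn": 0,"fingers": 0.5},
  {"dx": 2,"dy": -0.2,"dz": 0,"turn": 0,"fingers": 0.5},
  {"dx": 1,"dy": 0,"dz": 0,"turn": 0,"fingers": 0.5},
])

```text
clock: 22.1
position: [0.4368, 0.2357, 0.1614]
ee_rot: [-0.013, 0.999, -0.039, -0.033]
contact_force: [-0.9, 0.1, 0.3]
width: 0.0216
```

```bash
python3 st.py; python3 tb.py pics/p8.png
```

```text
pos [0.4368 0.2357 0.1614] yaw -4.48 F [-0.9  0.1  0.3] w 0.021617336750148666 t 22.1
bin xyz mm -106.81102778779785 5.043168235975065 161.41283182434753 tool z [-0.066  0.028 -0.997] [0.32 0.24 1.76 0.05 1.19 0.38]
wrist 0.97 11233 ctr [-34.   4.] [ 27. 105.] yaw -4.0 x [-86. -10.] [18. 20.]
side 0.81 320 ctr [-37.   3.] [ 30. 103.] yaw -6.5 x [-88. -12.] [14. 21.]
top 0.49 60 ctr [-55.  -3.] [52. 10.] yaw 8.5 x [-80. -10.] [-29.   6.]
```

Emit:
play_rows([
  {"dx": 0,"dy": 0,"dz": -0.3,"turn": 0,"fingers": 0.4},
  {"dx": 0,"dy": 0,"dz": -0.3,"turn": 0,"fingers": 0.3},
  {"dx": 1,"dy": 0,"dz": -0.3,"turn": 0,"fingers": 0.25},
  {"dx": 2,"dy": -0.1,"dz": 0,"turn": 0,"fingers": 0.25},
  {"dx": 2,"dy": -0.1,"dz": 0,"turn": 0,"fingers": 0.25},
])

```text
clock: 22.82
position: [0.4406, 0.2355, 0.1603]
ee_rot: [-0.013, 0.999, -0.039, -0.034]
contact_force: [-0.2, -0.3, -0.8]
width: 0.0321
```

```bash
python3 st.py; python3 tb.py pics/p9.png
```

```text
pos [0.4406 0.2355 0.1603] yaw -4.44 F [-0.2 -0.3 -0.8] w 0.03210619317403228 t 22.8167
bin xyz mm -102.9469390273725 5.092916247327132 160.3321423795782 tool z [-0.067  0.028 -0.997] [0.32 0.25 1.75 0.05 1.19 0.37]
wrist 0.61 10549 ctr [-30.   4.] [ 28. 105.] yaw -5.9 x [-82. -11.] [22. 21.]
side 0.76 244 ctr [-31.   4.] [26. 90.] yaw -5.9 x [-75. -11.] [14. 17.]
```

Emit:
play_rows([
  {"dx": 2,"dy": -0.1,"dz": 0,"turn": 0,"fingers": 0.25},
  {"dx": 1.5,"dy": -0.1,"dz": 0,"turn": 0,"fingers": 0.25},
  {"dx": 0.5,"dy": 0,"dz": 0,"turn": 0,"fingers": 0.25},
])

```text
clock: 23.37
position: [0.4446, 0.2352, 0.1603]
ee_rot: [-0.013, 0.999, -0.039, -0.034]
contact_force: [-0.6, 0.8, -0.1]
width: 0.0323
```

```bash
python3 st.py; python3 tb.py pics/p10.png
```

```text
pos [0.4446 0.2352 0.1603] yaw -4.44 F [-0.6  0.8 -0.1] w 0.032312577548565896 t 23.3667
bin xyz mm -99.00884108692387 5.113780820726714 160.3302201895489 tool z [-0.067  0.028 -0.997] [0.31 0.25 1.75 0.05 1.2  0.37]
wrist 0.92 10596 ctr [-26.   3.] [ 28. 105.] yaw -7.0 x [-77. -13.] [26. 21.]
side 0.71 192 ctr [-26.   2.] [22. 80.] yaw -7.9 x [-65. -12.] [14. 15.]
top 0.63 52 ctr [-50.  -2.] [48. 10.] yaw 10.5 x [-73. -10.] [-26.   6.]
```

Emit:
play_rows([
  {"dx": -6,"dy": 0,"dz": 1,"turn": 0,"fingers": 0.3},
  {"dx": -15,"dy": 0,"dz": 5,"turn": 0,"fingers": 0.5},
  {"dx": -25,"dy": 0,"dz": 25,"turn": 0,"fingers": 0.5},
  {"dx": -25,"dy": 0,"dz": 30,"turn": 0,"fingers": 0.5},
  {"dx": -5,"dy": -10,"dz": 35,"turn": 0,"fingers": 0.5},
  {"dx": 0,"dy": -25,"dz": 30,"turn": 0,"fingers": 0.5},
  {"dx": 0,"dy": -35,"dz": 0,"turn": 0,"fingers": 0.5},
  {"dx": 0,"dy": -35,"dz": 0,"turn": 0,"fingers": 0.5},
  {"dx": 0,"dy": -30,"dz": 0,"turn": 0,"fingers": 0.5},
  {"dx": 0,"dy": 0,"dz": 0,"turn": 0,"fingers": 0.5},
])

```text
clock: 24.5
position: [0.3506, 0.0963, 0.2933]
ee_rot: [-0.011, 0.999, -0.034, -0.036]
contact_force: [1.3, -0.3, -0.0]
width: 0.0212
```

```bash
python3 st.py; python3 tb.py pics/p11.png; python3 -c "
from h import *
w=shot('wrist');v=[.543,.2233,-.069];c,n=np.cos(v[2]),np.sin(v[2])
X=[(v[0]+c*-.1015-n*-.14,v[1]+n*-.1015+c*-.14,.264)];print(proj(w,X));save(w,'pics/k0.png')
im=cv2.cvtColor(w['pixels'],cv2.COLOR_RGB2GRAY);u=proj(w,X)[0];a=im[max(0,int(u[1])-60):int(u[1])+60,max(0,int(u[0])-60):int(u[0])+60];ys,xs=np.nonzero(a<35);print(a.shape,len(xs),xs.mean()+max(0,int(u[0])-60),ys.mean()+max(0,int(u[1])-60))"
```

```text
pos [0.3506 0.0963 0.2933] yaw -3.95 F [ 1.3 -0.3 -0. ] w 0.021192414399475525 t 24.5
bin xyz mm -183.1910988016456 -139.9813604435951 293.2818970781401 tool z [-0.071  0.025 -0.997] [ 0.05 -0.05  1.75  0.03  1.5   0.11]
wrist 0.69 4155 ctr [-37.   2.] [84. 24.] yaw 1.5 x [-79. -10.] [ 5. 15.]
wrist 0.55 26484 ctr [-57. -93.] [151. 214.] yaw -72.9 x [-132. -200.] [19. 14.]
side 0.81 264 ctr [-33.   2.] [24. 92.] yaw -3.7 x [-79. -12.] [13. 17.]
[[441.97399311 276.79966573]]
(120, 120) 3863 427.789800673052 280.91768055915094
```

Emit:
play_rows([
  {"dx": 5,"dy": -1,"dz": -14,"turn": 0,"fingers": 0.5},
  {"dx": 8,"dy": -1,"dz": -14,"turn": 0,"fingers": 0.5},
  {"dx": 8,"dy": -1,"dz": -2,"turn": 0,"fingers": 0.5},
  {"dx": 8,"dy": 0,"dz": -1,"turn": 0,"fingers": 0.5},
  {"dx": 5,"dy": 0,"dz": 0,"turn": 0,"fingers": 0.5},
  {"dx": 0,"dy": 0,"dz": 0,"turn": 0,"fingers": 0.5},
], squeeze=60)

```text
clock: 25.35
position: [0.3883, 0.1024, 0.2604]
ee_rot: [-0.013, 0.999, -0.027, -0.037]
contact_force: [0.4, -0.2, 0.3]
width: 0.0216
```

```bash
python3 st.py
```

```text
pos [0.3883 0.1024 0.2604] yaw -3.06 F [ 0.4 -0.2  0.3] w 0.021649302682649318 t 25.35
bin xyz mm -146.04238489557454 -131.28229639198813 260.35809866866833 tool z [-0.074  0.028 -0.997] [0.05 0.03 1.76 0.03 1.42 0.1 ]
```

Emit:
play_rows([
  {"dx": 0,"dy": -7,"dz": 1,"turn": 0,"fingers": 0.5},
  {"dx": 0,"dy": -5,"dz": 1,"turn": 0,"fingers": 0.5},
  {"dx": 3,"dy": -0.3,"dz": 0,"turn": 0,"fingers": 0.5},
  {"dx": 3,"dy": -0.3,"dz": 0,"turn": 0,"fingers": 0.5},
  {"dx": 3,"dy": -0.3,"dz": 0,"turn": 0,"fingers": 0.5},
  {"dx": 3,"dy": -0.3,"dz": 0,"turn": 0,"fingers": 0.5},
])

```text
clock: 25.85
position: [0.4003, 0.0881, 0.2644]
ee_rot: [-0.014, 0.999, -0.027, -0.038]
contact_force: [-2.3, 1.2, 2.2]
width: 0.0212
```

```bash
python3 st.py
```

```text
pos [0.4003 0.0881 0.2644] yaw -3.06 F [-2.3  1.2  2.2] w 0.02123298218907053 t 25.85
bin xyz mm -133.0780254722297 -144.73397825279844 264.3865156143379 tool z [-0.075  0.029 -0.997] [0.02 0.05 1.73 0.03 1.44 0.07]
```

Emit:
play_rows([
  {"dx": 4,"dy": -0.1,"dz": -0.5,"turn": 0,"fingers": 0.5},
  {"dx": 4,"dy": -0.1,"dz": -0.5,"turn": 0,"fingers": 0.5},
  {"dx": 4,"dy": -0.1,"dz": -0.5,"turn": 0,"fingers": 0.5},
  {"dx": 4,"dy": -0.1,"dz": -0.5,"turn": 0,"fingers": 0.5},
  {"dx": 4,"dy": -0.1,"dz": -0.5,"turn": 0,"fingers": 0.5},
  {"dx": 4,"dy": -0.1,"dz": -0.5,"turn": 0,"fingers": 0.5},
  {"dx": 4,"dy": -0.1,"dz": -1,"turn": 0,"fingers": 0.5},
  {"dx": 4,"dy": -0.1,"dz": -1,"turn": 0,"fingers": 0.5},
])

```text
clock: 26.52
position: [0.4338, 0.0863, 0.2596]
ee_rot: [-0.012, 0.999, -0.027, -0.039]
contact_force: [-2.2, -1.5, 1.8]
width: 0.0214
```

```bash
python3 st.py
```

```text
pos [0.4338 0.0863 0.2596] yaw -3.04 F [-2.2 -1.5  1.8] w 0.021365017947231123 t 26.5167
bin xyz mm -99.53309847605767 -144.19744843336125 259.5826838269537 tool z [-0.078  0.027 -0.997] [0.02 0.1  1.68 0.03 1.43 0.06]
```

Emit:
play_rows([
  {"dx": 4,"dy": -0.2,"dz": -0.8,"turn": 0,"fingers": 0.5},
  {"dx": 4,"dy": -0.2,"dz": -0.8,"turn": 0,"fingers": 0.5},
  {"dx": 4,"dy": -0.2,"dz": -1,"turn": 0,"fingers": 0.5},
  {"dx": 4,"dy": -0.2,"dz": -1,"turn": 0,"fingers": 0.5},
  {"dx": 4,"dy": -0.2,"dz": -1.2,"turn": 0,"fingers": 0.5},
  {"dx": 4,"dy": -0.2,"dz": -1.4,"turn": 0,"fingers": 0.5},
  {"dx": 4,"dy": -0.2,"dz": -1.6,"turn": 0,"fingers": 0.5},
  {"dx": 4,"dy": -0.2,"dz": -1.8,"turn": 0,"fingers": 0.5},
  {"dx": 4,"dy": -0.2,"dz": -2,"turn": 0,"fingers": 0.5},
])

```text
clock: 27.27
position: [0.473, 0.0838, 0.2463]
ee_rot: [-0.012, 0.999, -0.027, -0.041]
contact_force: [-2.9, -1.6, 2.8]
width: 0.0211
```

```bash
python3 st.py; python3 tb.py pics/p12.png
cat > fl.py <<'E'
from h import *
d=shot("side");t=shot("top");v=[.543,.2233,-.069];c,n=np.cos(v[2]),np.sin(v[2])
for p in(d,t):
    for m in masks_of(p,"knob")[:1]: print("lever mask",m["xy"],m["region"].sum())
for th in(0,.3,.5,.7,.9,1): 
    x,y,z=-.09+.115*np.sin(th-.1),-.14,.15+.115*np.cos(th-.1);print(th,proj(d,[(v[0]+c*x-n*y,v[1]+n*x+c*y,z)]).round(1))
E
true
```

```text
pos [0.473  0.0838 0.2463] yaw -3.04 F [-2.9 -1.6  2.8] w 0.02113394596181915 t 27.2667
bin xyz mm -60.189488519783694 -143.94886524605266 246.30008166764694 tool z [-0.08   0.026 -0.996] [0.01 0.17 1.63 0.03 1.42 0.06]
side 0.7 154 ctr [-10.  58.] [56. 24.] yaw 26.6 x [-35.  39.] [17. 75.]
top 0.2 2588 ctr [-42.  24.] [334. 175.] yaw 51.4 x [-130. -150.] [ 99. 136.]
```

Emit:
play_rows([
  {"dx": 4,"dy": -0.2,"dz": -2.5,"turn": 0,"fingers": 0.5},
  {"dx": 4,"dy": -0.2,"dz": -2.8,"turn": 0,"fingers": 0.5},
  {"dx": 4,"dy": -0.2,"dz": -3,"turn": 0,"fingers": 0.5},
  {"dx": 4,"dy": -0.2,"dz": -3,"turn": 0,"fingers": 0.5},
  {"dx": 4,"dy": -0.2,"dz": -3,"turn": 0,"fingers": 0.5},
])

```text
clock: 27.98
position: [0.4929, 0.0826, 0.2322]
ee_rot: [-0.011, 0.999, -0.026, -0.04]
contact_force: [-3.9, -1.3, 3.2]
width: 0.0213
```

```bash
python3 st.py; python3 tb.py pics/p13.png;python3 fl.py
```

```text
pos [0.4929 0.0826 0.2322] yaw -3.02 F [-3.9 -1.3  3.2] w 0.021339372902803244 t 27.9833
bin xyz mm -40.2411386168476 -143.78891879490988 232.1841181936929 tool z [-0.08   0.025 -0.997] [0.01 0.21 1.62 0.03 1.39 0.06]
side 0.58 203 ctr [-20.  68.] [21. 78.] yaw -3.4 x [-59.  57.] [18. 79.]
lever mask [236.3, 308.7] 870
lever mask [181.9, 215.6] 556
0 [[268.3 246.8]]
0.3 [[256.7 243.3]]
0.5 [[249.5 242.5]]
0.7 [[243.2 243.1]]
0.9 [[237.9 244.9]]
1 [[235.7 246.3]]
```

Emit:
play_rows([
  {"dx": 3,"dy": -0.2,"dz": -2.5,"turn": 0,"fingers": 0.5},
  {"dx": 3,"dy": -0.2,"dz": -2.5,"turn": 0,"fingers": 0.5},
  {"dx": 0,"dy": 0,"dz": 0,"turn": 0,"fingers": 0.5},
])

```text
clock: 28.73
position: [0.498, 0.0823, 0.2274]
ee_rot: [-0.011, 0.999, -0.026, -0.04]
contact_force: [-3.1, -1.9, 2.6]
width: 0.0215
```

```bash
python3 st.py; python3 tb.py pics/p14.png
```

```text
pos [0.498  0.0823 0.2274] yaw -3.01 F [-3.1 -1.9  2.6] w 0.02147567501795968 t 28.7333
bin xyz mm -35.21222983527951 -143.80648585007708 227.4324470091046 tool z [-0.08   0.025 -0.996] [0.01 0.22 1.62 0.03 1.39 0.05]
side 0.67 193 ctr [-25.  73.] [20. 80.] yaw -1.3 x [-65.  62.] [15. 82.]
```

```bash
python3 - <<'E'
from h import *
d=shot("side");w=shot("wrist")
a=cv2.resize(d["pixels"][230:370,170:290],None,fx=3,fy=3,interpolation=3);b=w["pixels"][:,100:]
b=cv2.resize(b,None,fx=.95,fy=.95);b=np.pad(b,((0,420-b.shape[0]),(0,0),(0,0)))
cv2.imwrite("pics/p15.png",np.hstack([a,b])[...,::-1])
E
python3 tb.py pics/x.png
```

```text
side 0.47 196 ctr [-24.  71.] [20. 78.] yaw -1.1 x [-63.  61.] [15. 81.]
```

View pics/p15.png

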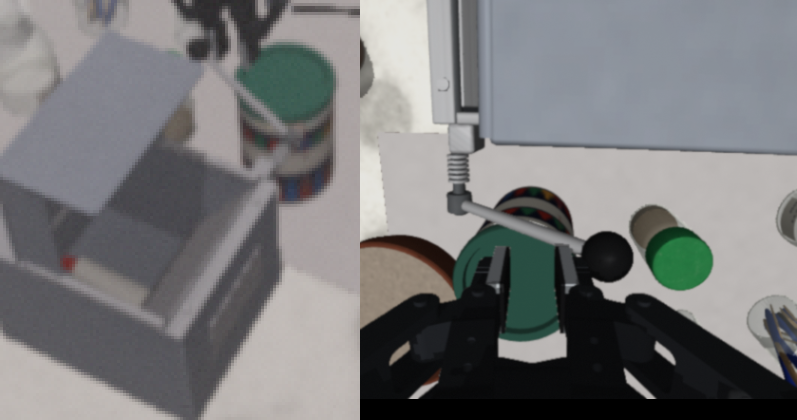

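```bash
cat > tz.py <<'E'
from h import *
v=[.543,.2233,-.069];c,n=np.cos(v[2]),np.sin(v[2])
w=shot("side");m=masks_of(w,"tube_center")
for k in m[:4]:
    ys,xs=np.nonzero(k["region"])
    if xs.mean()>280: continue
    e=np.linalg.eigh(np.cov(np.c_[xs,ys].T))[1][:,1]; pr=(np.c_[xs,ys]-[xs.mean(),ys.mean()])@e
    pts=np.array([[xs[pr.argmin()],ys[pr.argmin()]],[xs.mean(),ys.mean()],[xs[pr.argmax()],ys[pr.argmax()]]])
    for z in(.02,.04,.06,.08,.1,.12,.14):
        P=onz(w,pts,z)[:,:2]-v[:2];print(z,(1e3*np.c_[c*P[:,0]+n*P[:,1],-n*P[:,0]+c*P[:,1]]).round().tolist())
E
python3 tz.py
```

```text
0.02 [[-7.0, 3.0], [38.0, 3.0], [88.0, -1.0]]
0.04 [[-15.0, 13.0], [28.0, 13.0], [77.0, 9.0]]
0.06 [[-24.0, 23.0], [19.0, 23.0], [67.0, 19.0]]
0.08 [[-32.0, 33.0], [9.0, 33.0], [57.0, 29.0]]
0.1 [[-41.0, 42.0], [-0.0, 43.0], [46.0, 39.0]]
0.12 [[-50.0, 52.0], [-10.0, 53.0], [36.0, 49.0]]
0.14 [[-58.0, 62.0], [-19.0, 63.0], [25.0, 59.0]]
0.02 [[111.0, -312.0], [-16.0, -103.0], [-31.0, 16.0]]
0.04 [[100.0, -296.0], [-24.0, -91.0], [-39.0, 25.0]]
0.06 [[89.0, -279.0], [-33.0, -79.0], [-47.0, 35.0]]
0.08 [[78.0, -263.0], [-41.0, -67.0], [-55.0, 45.0]]
0.1 [[67.0, -247.0], [-49.0, -55.0], [-64.0, 55.0]]
0.12 [[56.0, -231.0], [-58.0, -43.0], [-72.0, 64.0]]
0.14 [[46.0, -215.0], [-66.0, -31.0], [-80.0, 74.0]]
0.02 [[162.0, -337.0], [142.0, -321.0], [125.0, -316.0]]
0.04 [[150.0, -320.0], [130.0, -304.0], [114.0, -300.0]]
0.06 [[138.0, -304.0], [119.0, -288.0], [103.0, -283.0]]
0.08 [[126.0, -287.0], [107.0, -272.0], [92.0, -267.0]]
0.1 [[114.0, -270.0], [96.0, -255.0], [81.0, -251.0]]
0.12 [[103.0, -254.0], [84.0, -239.0], [69.0, -235.0]]
0.14 [[91.0, -237.0], [73.0, -223.0], [58.0, -218.0]]
```

Emit:
play_rows([
  {"dx": -3,"dy": 0.2,"dz": 2.8,"turn": 0,"fingers": 0.5},
  {"dx": -3,"dy": 0.2,"dz": 2.6,"turn": 0,"fingers": 0.5},
  {"dx": -3,"dy": 0.2,"dz": 2.5,"turn": 0,"fingers": 0.5},
  {"dx": -3,"dy": 0.2,"dz": 2.3,"turn": 0,"fingers": 0.5},
  {"dx": -3,"dy": 0.2,"dz": 2.2,"turn": 0,"fingers": 0.5},
  {"dx": -3,"dy": 0.2,"dz": 2,"turn": 0,"fingers": 0.5},
  {"dx": -3,"dy": 0.2,"dz": 1.8,"turn": 0,"fingers": 0.5},
  {"dx": -3,"dy": 0.2,"dz": 1.6,"turn": 0,"fingers": 0.5},
  {"dx": -3,"dy": 0.2,"dz": 1.5,"turn": 0,"fingers": 0.5},
  {"dx": -3,"dy": 0.2,"dz": 1.4,"turn": 0,"fingers": 0.5},
])

```text
clock: 30.37
position: [0.4646, 0.0848, 0.2504]
ee_rot: [-0.012, 0.999, -0.026, -0.04]
contact_force: [-3.3, -1.5, 0.5]
width: 0.0217
```

```bash
python3 st.py
```

```text
pos [0.4646 0.0848 0.2504] yaw -3.0 F [-3.3 -1.5  0.5] w 0.021670180368553067 t 30.3667
bin xyz mm -68.6813804303183 -143.52711142964694 250.38535819368346 tool z [-0.08   0.025 -0.996] [0.01 0.15 1.64 0.03 1.42 0.06]
```

Emit:
play_rows([
  {"dx": -3,"dy": 0.2,"dz": 1,"turn": 0,"fingers": 0.5},
  {"dx": -3,"dy": 0.2,"dz": 1,"turn": 0,"fingers": 0.5},
  {"dx": -3,"dy": 0.2,"dz": 1,"turn": 0,"fingers": 0.5},
  {"dx": -3,"dy": 0.2,"dz": 1,"turn": 0,"fingers": 0.5},
  {"dx": -3,"dy": 0.2,"dz": 0.8,"turn": 0,"fingers": 0.5},
  {"dx": -3,"dy": 0.2,"dz": 0.8,"turn": 0,"fingers": 0.5},
  {"dx": -3,"dy": 0.2,"dz": 0.6,"turn": 0,"fingers": 0.5},
  {"dx": -3,"dy": 0.2,"dz": 0.6,"turn": 0,"fingers": 0.5},
  {"dx": -3,"dy": 0.2,"dz": 0.4,"turn": 0,"fingers": 0.5},
  {"dx": -3,"dy": 0.2,"dz": 0.4,"turn": 0,"fingers": 0.5},
  {"dx": -3,"dy": 0.2,"dz": 0.3,"turn": 0,"fingers": 0.5},
])

```text
clock: 31.28
position: [0.4292, 0.0874, 0.2593]
ee_rot: [-0.012, 0.999, -0.026, -0.039]
contact_force: [-2.7, -0.6, -0.9]
width: 0.0214
```

```bash
python3 st.py
```

```text
pos [0.4292 0.0874 0.2593] yaw -3.0 F [-2.7 -0.6 -0.9] w 0.021404201650619046 t 31.2833
bin xyz mm -104.14039668882194 -143.4433688233432 259.2726241009379 tool z [-0.077  0.026 -0.997] [0.02 0.09 1.69 0.03 1.43 0.07]
```

Contact kept. Ease the rest, slower.

Emit:
play_rows([
  {"dx": -2,"dy": 0.1,"dz": 0.3,"turn": 0,"fingers": 0.5},
  {"dx": -2,"dy": 0.1,"dz": 0.3,"turn": 0,"fingers": 0.5},
  {"dx": -2,"dy": 0.1,"dz": 0.3,"turn": 0,"fingers": 0.5},
  {"dx": -2,"dy": 0.1,"dz": 0.3,"turn": 0,"fingers": 0.5},
  {"dx": -2,"dy": 0.1,"dz": 0.3,"turn": 0,"fingers": 0.5},
  {"dx": -2,"dy": 0.1,"dz": 0.3,"turn": 0,"fingers": 0.5},
  {"dx": -2,"dy": 0.1,"dz": 0.2,"turn": 0,"fingers": 0.5},
  {"dx": -2,"dy": 0.1,"dz": 0.2,"turn": 0,"fingers": 0.5},
  {"dx": -2,"dy": 0.1,"dz": 0.2,"turn": 0,"fingers": 0.5},
  {"dx": -2,"dy": 0.1,"dz": 0.2,"turn": 0,"fingers": 0.5},
  {"dx": -1.5,"dy": 0.1,"dz": 0.2,"turn": 0,"fingers": 0.5},
  {"dx": -1.5,"dy": 0.1,"dz": 0.2,"turn": 0,"fingers": 0.5},
])

```text
clock: 32.28
position: [0.4039, 0.0905, 0.2618]
ee_rot: [-0.014, 0.999, -0.026, -0.039]
contact_force: [-0.9, -0.3, -0.9]
width: 0.0213
```

```bash
python3 st.py
```

```text
pos [0.4039 0.0905 0.2618] yaw -2.99 F [-0.9 -0.3 -0.9] w 0.021284475081172458 t 32.2833
bin xyz mm -129.65210227562173 -142.1166782029173 261.847762110611 tool z [-0.077  0.03  -0.997] [0.02 0.05 1.73 0.03 1.43 0.07]
```

Emit:
play_rows([
  {"dx": -1.5,"dy": 0.1,"dz": 0.2,"turn": 0,"fingers": 0.5},
  {"dx": -1.5,"dy": 0.1,"dz": 0.2,"turn": 0,"fingers": 0.5},
  {"dx": -1.5,"dy": 0.1,"dz": 0.2,"turn": 0,"fingers": 0.5},
  {"dx": -1.5,"dy": 0.1,"dz": 0.2,"turn": 0,"fingers": 0.5},
  {"dx": -1.5,"dy": 0.1,"dz": 0.2,"turn": 0,"fingers": 0.5},
  {"dx": -1.5,"dy": 0.1,"dz": 0.2,"turn": 0,"fingers": 0.5},
  {"dx": -1.5,"dy": 0.1,"dz": 0.2,"turn": 0,"fingers": 0.5},
  {"dx": -3,"dy": 0.1,"dz": 0.2,"turn": 0,"fingers": 0.5},
  {"dx": -10,"dy": 0,"dz": 0,"turn": 0,"fingers": 0.5},
  {"dx": -20,"dy": 0,"dz": 5,"turn": 0,"fingers": 0.5},
  {"dx": -20,"dy": 0,"dz": 10,"turn": 0,"fingers": 0.5},
  {"dx": 0,"dy": 0,"dz": 0,"turn": 0,"fingers": 0.5},
])

```text
clock: 33.28
position: [0.3398, 0.0914, 0.2801]
ee_rot: [-0.014, 0.999, -0.026, -0.035]
contact_force: [0.2, -0.4, 0.5]
width: 0.0215
```

```bash
python3 st.py; python3 tb.py pics/f.png
python3 - <<'E'
from h import *
d=shot("side");v=[.543,.2233,-.069];c,n=np.cos(v[2]),np.sin(v[2])
g=cv2.cvtColor(d["pixels"],cv2.COLOR_RGB2GRAY)
for th in(0,.1,.2): 
    x,y,z=-.09+.115*np.sin(th-.1),-.14,.15+.115*np.cos(th-.1);print(th,proj(d,[(v[0]+c*x-n*y,v[1]+n*x+c*y,z)]).round(1))
a=g[238:256,250:285];ys,xs=np.nonzero(a<45);print("knob px",xs.mean()+250 if len(xs) else None,ys.mean()+238 if len(ys) else None,len(xs))
for p in (d,):
    for l in("tube_center","tape","pen","small_bottle","capped_jar"):
        for m in masks_of(p,l)[:3]: print(l,round(m["p"],2),np.round(m["xy"]))
E
```

```text
pos [0.3398 0.0914 0.2801] yaw -3.02 F [ 0.2 -0.4  0.5] w 0.02145069966120261 t 33.2833
bin xyz mm -193.61559007777626 -145.59657613478308 280.1454648077854 tool z [-0.068  0.03  -0.997] [ 0.03 -0.06  1.8   0.03  1.47  0.08]
wrist 0.18 18406 ctr [-53. -94.] [210.  96.] yaw -89.4 x [-103. -200.] [-4.  9.]
0 [[268.3 246.8]]
0.1 [[264.3 245.3]]
0.2 [[260.5 244.1]]
knob px None None 0
tube_center 0.69 [350. 172.]
tape 0.61 [326. 234.]
pen 0.39 [269. 234.]
small_bottle 0.58 [232. 238.]
```

Run:
```python
from h import *
old=cv2.imread("pics/side0.png",0).astype(int);d=shot("side");g=cv2.cvtColor(d["pixels"],cv2.COLOR_RGB2GRAY).astype(int)
for a in(old,g):
    b=a[240:258,255:282];t=b.min()+15;ys,xs=np.nonzero(b<t);print(b.min(),len(xs),xs.mean()+255,ys.mean()+240)
t=shot("top")
for l in("tube_center","tape","pen","capped_jar"):
    for m in masks_of(t,l)[:3]: print(l,round(m["p"],2),np.round(m["xy"]))
b=np.abs(old-g)[285:345,200:265];print("flap area diff",b.mean(),b.max(),[ (np.abs(old-g)[y:y+20,x:x+20]).mean().round(1) for x,y in((215,295),(230,300),(235,315))])
```

```text
45 39 267.5897435897436 247.66666666666666
44 39 267.56410256410254 247.69230769230768
tube_center 0.58 [381. 261.]
tube_center 0.5 [424. 251.]
tape 0.74 [325. 249.]
tape 0.54 [278. 172.]
tape 0.4 [174. 187.]
pen 0.52 [301. 214.]
capped_jar 0.64 [241. 181.]
flap area diff 2.365641025641026 8 [np.float64(2.5), np.float64(2.5), np.float64(2.5)]
```

```bash
python3 -c "
from rig import *
print(sign_off())"
```

```text
the job is handed in; nothing more can be done
None
```

The job is handed in at about 33 s on the robot's clock. The tube is in the bin, and the flap was eased shut. One thing may count against it: joint 6 read -2.704 rad against its -2.7 limit for a moment before the grasp.

**What I did**
- **Tube:** I took the left-most of the three tubes. The moves can't tilt the tool, so I laid the tube on the front of the flap and let go. I then pushed it under the canopy with the fingers until its centre was about 27 mm in front of the bin's origin, where the target is 25 ± 12 mm.
- **Lever:** I pushed the knob over to about 0.93 rad and held it there for about 1 s. I then eased it back slowly with the fingers on the knob until it was shut, and backed off.

**Last checks**
- **Tube in the bin:** with the flap open, the side camera placed the tube flat on the bin floor. After closing it no longer showed.
- **Flap shut:** the knob sits within 0.1 pixel of where it started, and the flap area looks the same as in the first picture.
- **Robot clear:** the contact force was about zero and the hand was well away from the bin.

**Doubts and failures**
- **First grasp:** it slipped over the thin tail of the tube and turned the tube about 4° before the second grasp held.
- **Front lip:** during a push the fingertips briefly pressed on the front lip of the bin with about 11 N.
- **Cameras:** they disagreed by up to about 10 mm on the tube's position on the flap. The clearest wrist view gave 26 mm.
- **Other things on the bench:** the final networks put the tape and pen 5 to 8 pixels from where they were at first. I think the arm was hiding part of them, since the fingers did not go near either, but I did not confirm it.

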